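# Fetch stray burr-puzzle bars from under the puzzle board with a reacher

## Task

Puzzle bars have dropped into the low catch tray beneath the puzzle board. Take the reacher by its grip, push its open jaws in under the board, squeeze the trigger to close them on a bar, lift it over the tray's lip and bring it out, until no bar is left under there (never put fingers on a bar under the board). Lay every bar flat on the sloped sorting rest, side by side, let the reacher stand back on its cork mat the way it stood with the trigger let go, and leave the walnut box, dish and inkwell where they are.

Things in the scene. Friction and masses are not known exactly. Their poses are not given: they have to be found in the camera images.
- board: Fixed puzzle board on a pedestal, 320 mm deep (its x) by 360 mm wide (its y). Origin: table level under its centre. Underside 85 mm, top 105 mm above the table; front half a clear panel in an ash frame, back half solid ash carrying bystanders. The pedestal fills the gap behind x = 0 (240 mm wide). A brass crank sticks out of its -y side
- gap_mouth (a point): Middle of the board's front edge, at table level, axes as the board: the gap is open along this whole edge and runs in along +x. Catch tray floor 5 mm above the table; a lip 16 mm high, 8 mm thick stands along this edge (x 0 to 8 mm) and both sides (|y| 172 to 180 mm). Bars start with centres 70 to 95 mm in, up to three lanes 80 mm apart, lying roughly along x
- bar1_c (a point): Loose walnut burr-puzzle bar, a square stick 72 mm long (its x axis), 28 x 28 mm in section, 50 to 100 g, with one 24 mm wide, 9 mm deep notch across the middle of one side. Any long side may lie underneath. The point is the centre of the full block, half-way up. May be absent
- bar2_c (a point): Loose walnut burr-puzzle bar, a square stick 72 mm long (its x axis), 28 x 28 mm in section, 50 to 100 g, with two 12 mm wide, 9 mm deep notches, at 12 to 24 mm either side of the middle of one side. Any long side may lie underneath. The point is the centre of the full block, half-way up. May be absent
- bar3_c (a point): Loose walnut burr-puzzle bar, a square stick 72 mm long (its x axis), 28 x 28 mm in section, 50 to 100 g, with an 18 mm long, 9 mm deep step cut from one end of one side. Any long side may lie underneath. The point is the centre of the full block, half-way up. May be absent
- reacher_grip (a point): Where to take the reacher, from above: 85 mm above its underside, half-way between the outer faces of the fixed rear post and the front trigger post (56 mm apart at rest). x runs along the shaft to the jaws, z up; fingers close along x. Posts 26 mm wide across, tops 109 mm above the underside. Keep fingertips over 55 mm above the underside, clear of housing (52 mm) and shaft
- reacher_foot (a point): Underside of the reacher, straight below the grip point, same axes. Loose, 0.28 kg. It stands on a flat foot 145 x 44 mm, from 85 mm behind to 60 mm ahead of this point. Shaft 14 mm thick, axis 40 mm above the underside, from the handle to a cross-bar 130 mm ahead
- reacher_trigger (a joint): Trigger travel in m: 0 let go, 0.018 fully squeezed to the rear. Its spring pushes back with 8 N at 0, 17 N at 0.018: fingers closed to 52 mm carry the reacher with jaws nearly open; closing further squeezes it. Each jaw moves inwards as far as the trigger does; on a 28 mm bar it stops near 0.014. With fingers closing evenly the reacher shifts forwards by half the travel
- reacher_jaws (a point): Mid-point between the jaw pads, 180 mm ahead of the grip point and 23 mm above the underside; same axes. The jaws are upright plates 70 mm long, 6 mm thick, from 6 to 40 mm above the underside, reaching 18 mm beyond this point; inner faces 56 mm apart open, 20 mm shut. The cross-bar (78 mm wide, 33 to 47 mm high) ends 43 mm behind this point
- mat_center (a point): Spot on the thin cork mat (under 1 mm thick, 300 x 85 mm, flat on the table) over which the reacher's grip point belongs; its x axis is the direction in which the reacher points at rest
- slope: Sloped sorting rest, fixed, tilted 20 degrees. Origin: centre of the sloping top face, 65 mm above the table; z square to the face, x straight up the slope, y level along it. Face 100 mm (x) by 280 mm (y); a lip stands 10 mm proud of the face along the low edge (from x = -50 mm outwards). A bar lying flat has its centre 14 mm above the face; three fit end to end along y
- piece_box: Bystander: open walnut box 110 x 100 x 50 mm on the back half of the board
- dish: Bystander: turquoise enamel dish, 90 mm across, 28 mm high, on the back half of the board
- inkwell: Bystander: squat glass inkwell, 68 mm across, 52 mm high, on the back half of the board

How it is judged:
By the outcome, as a careful person would: the job done as asked, in the order asked, and still so for the second after the job is handed in, with the robot touching nothing.
Of bar1, bar2, bar3 only 2 to 3 are there at a start; the rules pass over those that are not, and their reading is None.
At some moment in a run one of bar1, bar2, bar3 may be knocked a few centimetres aside while the robot is not near it.
Once in a run the grip may slacken for a moment while it holds something.
It also fails if it takes over 210 s, if anything falls off the work surface, if the arm or the gripper's body presses on something with over 40 N, if the wrist force passes 120 N, or if a joint passes its speed limit or range.

## Robot

A 6-joint arm with a two-finger parallel gripper is mounted at the origin on the work surface. World frame = base frame: x ahead of the robot, y to its left, z up, the work surface at z = 0. Lengths are in m, angles in rad, forces in N, time in s.
With the tool pointing down it reaches from about 0.325 to 0.775 m from the base axis. Payload 5.5 kg.
Tool frame: the origin (TCP) lies at the very end of the fingers, on their centre line; the grasp point (between the pads) lies 19 mm behind it; z points along the fingers, y is the line along which they close (so a half turn about z gives the same grasp; the last joint's range is limited). The gripper opens to 88 mm and grips with 3 to 60 N. Pads are 20 mm wide; open, the fingers measure 115 mm over their backs; the gripper's body (75 mm by 178 mm) begins 61 mm behind the grasp point.
Start: joints at [1.05, 0.091, 1.231, -0, 1.82, -0.057], TCP at [0.268, 0.537, 0.195] pointing down, gripper open.
Joint ranges: [-2.87, 2.87], [-0.86, 2.18], [0.17, 2.46], [-1.51, 4.65], [0.06, 2.69], [-2.65, 2.65]. Speed limits (rad/s): [2.57, 2.57, 3.01, 3.14, 3.14, 3.14].

## Interface

Orientations are given as a rotation vector (axis times angle).
In Python, from station import * gives the robot as it stands. The module is installed in compiled form; this text tells all that it offers.
- The arm moves only by the tool apply_moves, never from a script. Its argument "targets" is a list of rows, each an object of numbers: "dx", "dy", "dz": the shift along the tool's x, y, z in cm; "wx", "wy", "wz": the turn, a rotation vector about the tool's x, y, z in rad; "fingers": the closure, from -1 (fully open) to 1 (shut). A call has 1 to 20 rows; each row is the pose to reach, as a shift and turn from the pose commanded when the call began, along the tool's axes at that moment; what a row does not reach only later rows make up. A row lasts 1/10 s, in which the tool goes at most 50 mm and 8.59 degrees, less where a joint would pass 70% of its speed; a pose out of reach is approached as far as the arm can. A call with a gripper value outside its range is refused whole. The fingers move at their own pace and stop on an object; "force" is the grip in N (left out, the last holds). Time passes only in rows, so rows that repeat a pose let the fingers close. It gives the time, the measured TCP pose, the force and the opening at its end, in the units of the state.
- observe(): the state, without advancing time (a new reading comes with each control period).
- get_image(name): name is "scene" or "top"; returns a dict with "pixels" (420x560x3 uint8, red, green, blue), "z_map" (420x560 float32, m along the optical axis (not along the pixel's ray), 0 where there is no reading), "camera_matrix" (3x3 intrinsics, pixels), "position" and "attitude" of the camera in the world. Camera axes: x right, y up, looking along -z (the intrinsics and any distortion apply to the point x, -y, -z); pixel columns grow to the right and rows downward; lengths in m; the calibration is good to about 2 mm. A picture is of the moment at which its call begins.
- job_done(): hands the job in, once; it reports no verdict.
Trained networks look in a picture, given as the dict that the camera call returned (one of the last four; its "shot" number tells which), for a name from the list of things; names that differ only in an ending like _2 or _b are one class to them, and where a whole thing is asked for, a point or a joint stands for the part that bears it (a point fixed in the world has none). Each returns a list of dicts, best first, with "confidence" (0 to 1); they miss things now and then, are a little off and sometimes report something else, mostly with a low value. They report only what shows in the picture. A call takes as long as a camera call.
- recognise(picture, target): "box" ([centre column, centre row, width, height] as shares, 0 to 1, of the picture: columns of its width, rows of its height, round what is visible of it).
- masks_of(picture, target): "pixels" (420x560 bool, what is visible of it) and "box" ([centre column, centre row, width, height] as shares, 0 to 1, of the picture: columns of its width, rows of its height, round what is visible of it).
The state is a dict: "t": time; "joints": joint angles; "joint_vel": joint speeds; "joint_efforts": joint torques, N m; "eef_pos": TCP position; "tcp_rot": TCP orientation; "contact_force": force on the tool from outside, world axes, zero at the start; "ft_torque": the same for the moment, N m; "grip_width": finger opening in m.
Only numpy, scipy, OpenCV 4.12 (cv2) and the standard library are available. Lean on these libraries where they do the work, as an engineer would, in place of code of your own. Each camera call takes 0.05 s, during which the arm holds its last target. There are 200 camera calls.

## Working session

There is one attempt and no reset: what is moved stays moved. The work goes in short steps, Python scripts to look and compute and a tool call to move; the robot and the scene stay as the last step left them, time stands still between calls to the robot, and variables do not carry over. Pictures are saved under pics/ and viewed, on a budget of 14 in all, crops included, one or two more only if the job needs it, and the job is handed in when it is done.

Besides the shell and the picture viewer there is one more tool, called after ">>>" by a JSON object that holds its "method" and its "body". apply_moves: Moves the arm, as the interface text tells. Its arguments: {"type":"object","properties":{"targets":{"type":"array","items":{"type":"object","properties":{"dx":{"type":"number"},"dy":{"type":"number"},"dz":{"type":"number"},"wx":{"type":"number"},"wy":{"type":"number"},"wz":{"type":"number"},"fingers":{"type":"number"}}}},"force":{"type":"number"}},"required":["targets"]}

```bash
mkdir -p pics; cat > h.py <<'E'
from station import *
import numpy as np, cv2
from scipy.spatial.transform import Rotation as R
def att(d):
    a=np.array(d['attitude'],float)
    return a if a.shape==(3,3) else (R.from_rotvec(a).as_matrix() if a.size==3 else R.from_quat(a).as_matrix())
def cloud(d):
    K=np.array(d['camera_matrix']);z=d['z_map'];v,u=np.mgrid[0:420,0:560]
    x=(u-K[0,2])/K[0,0]*z;y=(v-K[1,2])/K[1,1]*z
    P=np.stack([x,-y,-z],-1)@att(d).T+np.array(d['position']);P[z==0]=np.nan
    return P
def save(d,n,crop=None,s=1.4):
    im=d['pixels'][:,:,::-1]
    if crop: im=im[crop[1]:crop[3],crop[0]:crop[2]]
    cv2.imwrite('pics/'+n,cv2.resize(im,None,fx=s,fy=s,interpolation=cv2.INTER_CUBIC))
E
python3 - <<'E'
from h import *
print(observe())
out=[]
for n in('scene','top'):
    d=get_image(n);print(n,{k:(v.tolist() if hasattr(v,'tolist') else v) for k,v in d.items() if k not in('pixels','z_map')})
    P=cloud(d);np.save(n+'.npy',P);out.append(d['pixels'][:,:,::-1])
    save(d,n+'0.png')
    for t in['board','bar1_c','bar2_c','bar3_c','reacher_grip','mat_center','slope','piece_box','dish','inkwell']:
        try:
            for m in masks_of(d,t)[:3]:
                p=P[m['pixels']];print(t,round(m['confidence'],2),(np.array(m['box'])*[560,420,560,420]).round(),np.nanmedian(p,0).round(3),np.nanmin(p,0).round(3),np.nanmax(p,0).round(3))
        except Exception as e: print(t,e)
E
```

```text
{'t': 0.0, 'joints': array([ 1.05028479e+00,  9.18363602e-02,  1.23184631e+00, -2.20072698e-05,
        1.81977450e+00, -5.67162903e-02]), 'joint_vel': array([-0.00144741,  0.00228401, -0.00023792, -0.00069249, -0.00229741,
        0.00185409]), 'joint_efforts': array([-1.16423012e-04, -4.46446359e+01, -4.06451511e+01,  6.98213652e-02,
        2.92654341e-02, -1.31425309e-04]), 'eef_pos': array([0.26825964, 0.53631961, 0.19404273]), 'tcp_rot': array([-7.21906499e-01, -3.05699883e+00,  2.81672593e-03]), 'contact_force': array([-0.02879241, -0.20586318, -0.1586312 ]), 'ft_torque': array([ 0.01060066, -0.01094855,  0.039594  ]), 'grip_width': 0.0877253521176168}
scene {'camera_matrix': [[383.51919193790457, 0.0, 279.0121592773539], [0.0, 383.51919193790457, 210.77773299103666], [0.0, 0.0, 1.0]], 'position': [1.115173249427287, -0.40932191972266674, 0.7351523321138139], 'attitude': [0.793152956080358, 0.36366986515112104, 0.8594176228252121], 'shot': 1}
board 0.85 [365. 190. 175. 122.] [0.599 0.26  0.1  ] [ 0.243  0.164 -0.004] [0.801 0.582 0.132]
board 0.39 [286. 283. 118.  78.] [ 0.704
[... 1729 characters left out ...]
0.637 -0.226  0.091]
piece_box 0.76 [145. 151.  47.  47.] [0.678 0.412 0.115] [0.62  0.356 0.1  ] [0.733 0.468 0.163]
piece_box 0.36 [443. 219. 111.  88.] [ 0.527 -0.372  0.064] [ 0.415 -0.55  -0.007] [ 0.649 -0.225  0.091]
piece_box 0.25 [319. 151. 100.  32.] [ 0.69  -0.077  0.045] [ 0.662 -0.184  0.001] [0.747 0.093 0.117]
dish 0.79 [134. 202.  39.  36.] [0.557 0.435 0.121] [0.512 0.385 0.101] [0.602 0.483 0.14 ]
dish 0.42 [174. 192. 140. 173.] [0.532 0.299 0.104] [ 0.361  0.164 -0.009] [0.823 0.535 0.161]
dish 0.22 [135. 246.  33.  26.] [0.435 0.41  0.142] [0.402 0.384 0.103] [0.468 0.447 0.163]
inkwell 0.75 [137. 245.  29.  28.] [0.436 0.41  0.143] [0.402 0.384 0.106] [0.468 0.445 0.163]
```

View pics/scene0.png

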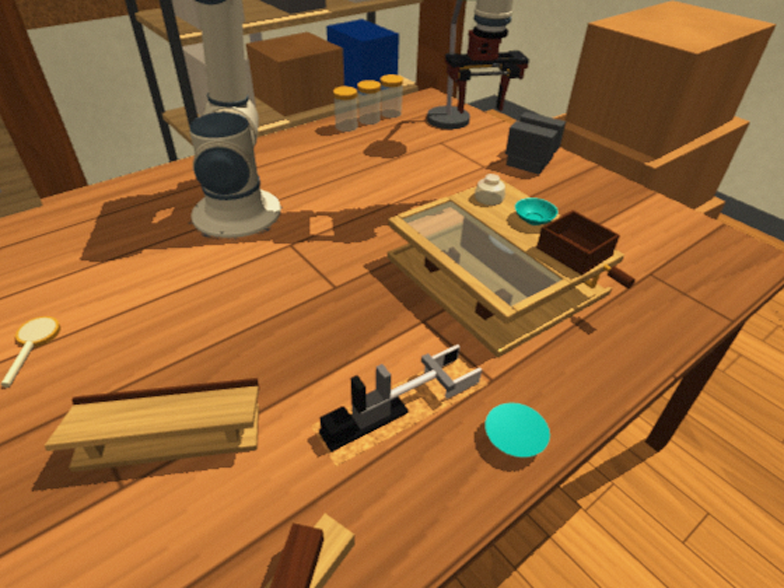

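View pics/top0.png

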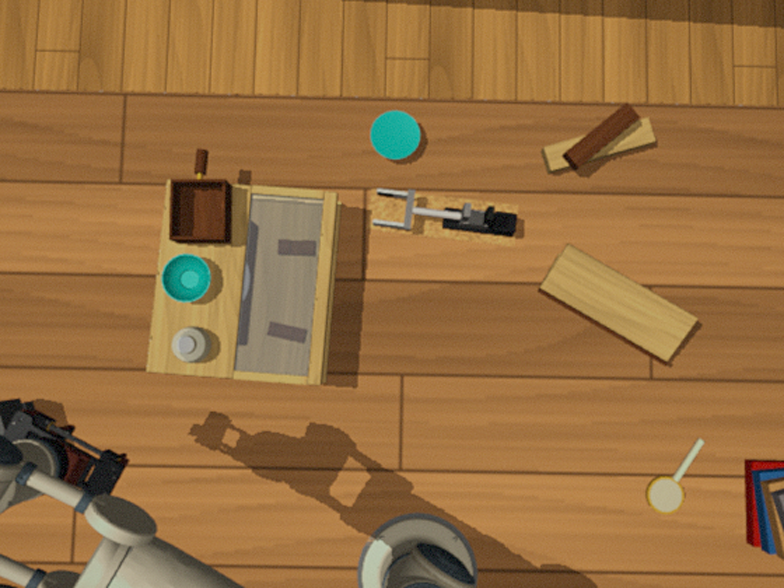

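```bash
python3 - <<'E'
from h import *
def rect(p,name):
    (c,s,a)=cv2.minAreaRect((p[:,:2]*1000).astype(np.float32)); print(name,np.round(c,1),np.round(s,1),round(a,2),len(p))
for n in('scene','top'):
    P=np.load(n+'.npy').reshape(-1,3);print(n)
    m=(P[:,0]>.3)&(P[:,0]<.85)&(P[:,1]>.1)&(P[:,1]<.55)
    print('table z',np.nanmedian(P[(P[:,0]>.4)&(P[:,0]<.6)&(P[:,1]>-.15)&(P[:,1]<.05)][:,2]))
    b=P[m&(P[:,2]>.097)&(P[:,2]<.112)]; rect(b,'board'); print(np.median(b[:,2]))
    r=(P[:,0]>.62)&(P[:,0]<.77)&(P[:,1]>-.25)&(P[:,1]<.13)
    for lo,hi,k in((.095,.13,'posts'),(.06,.13,'abovehousing'),(.03,.055,'mid'),(.012,.13,'all')):
        q=P[r&(P[:,2]>lo)&(P[:,2]<hi)]
        if len(q)>4: rect(q,k)
    s=P[(P[:,0]>.38)&(P[:,0]<.66)&(P[:,1]>-.56)&(P[:,1]<-.2)&(P[:,2]>.035)]
    best=None;rng=np.random.default_rng(0)
    for _ in range(400):
        a,b_,c=s[rng.choice(len(s),3,False)];nn=np.cross(b_-a,c-a)
        if np.linalg.norm(nn)<1e-6: continue
        nn/=np.linalg.norm(nn);k=abs((s-a)@nn)<.003
        if best is None or k.sum()>best.sum(): best=k
    q=s[best];c=q.mean(0);nn=np.linalg.svd(q-c)[2][2];nn*=np.sign(nn[2])
    print('slope n',nn.round(3),'tilt',np.degrees(np.arccos(nn[2])).round(1),'updir deg',np.degrees(np.arctan2(-nn[1],-nn[0])).round(1))
    y=np.cross([0,0,1],-np.array([nn[0],nn[1],0]));y/=np.linalg.norm(y);x=np.cross(y,nn)
    uv=np.c_[(q-c)@x,(q-c)@y]; lo,hi=np.percentile(uv,.5,0),np.percentile(uv,99.5,0); ce=c+x*(lo+hi)[0]/2+y*(lo+hi)[1]/2
    print('ext',(hi-lo).round(3),'centre',ce.round(4),'x',x.round(3),'y',y.round(3))
d=get_image('top');P=cloud(d);px=d['pixels'].astype(int)
Z=P[...,2]
print(Z[165:260:6,175:230:5].round(3))
print(px[165:260:6,175:230:5].sum(-1)//3)
# cork mask & posts z
for z0 in range(5):pass
r=(P[...,0]>.6)&(P[...,0]<.8)&(P[...,1]>-.25)&(P[...,1]<.13)
for v in range(135,172,2): print(v,(Z[v,260:374:3]*1000).astype(int))
save(d,'crop1.png',(160,120,380,285),3.6)
E
```

```text
scene
table z -0.0007019448151744934
board [585.  331.4] [321.9 421.5] 86.23 7122
0.10184793044791363
posts [ 694.3 -100.6] [57.  27.5] 83.6 198
abovehousing [ 694.1 -100.5] [57.5 28.7] 83.49 419
mid [701.8 -42.6] [281.7  79.9] 84.96 1329
all [701.8 -42.7] [281.9  79.9] 84.96 2191
slope n [-0.286  0.161  0.945] tilt 19.1 updir deg -29.4
ext [0.104 0.278] centre [ 0.5312 -0.3718  0.0643] x [ 0.823 -0.464  0.328] y [ 0.491  0.871 -0.   ]
top
table z 0.0007885317480846865
board [583.5 331.9] [321.1 419.3] 86.61 14245
0.10407146376430365
posts [ 692.7 -101.6] [56.4 28.2] 83.01 111
abovehousing [ 692.7 -101.6] [56.4 28.2] 83.01 163
mid [703.4 -43.6] [282.8  77.5] 87.97 832
all [703.4 -43.6] [282.8  77.5] 87.97 1198
slope n [-0.302  0.172  0.938] tilt 20.3 updir deg -29.7
ext [0.1   0.278] centre [ 0.5298 -0.3729  0.0662] x [ 0.815 -0.464  0.347] y [ 0.495  0.869 -0.   ]
[[0.105 0.105 0.101 0.103 0.101 0.101 0.098 0.104 0.1   0.104 0.099]
 [0.105 0.1   0.106 0.108 0.103 0.102 0.099 0.1   0.106 0.102 0.099]
 [0.105 0.102 0.102 0.102 0.102 0.1   0.099 0.097 0.103 0.105 0.104]
 [0.103 0.107 0
[... 6309 characters left out ...]
                 -1
                    2                    3                   -1
                   -4                    1                   -2
                    0                    3                    0
 -9223372036854775808                   -1                    4
                    2                    0                    3
                    1                    0                   -1
                    4                    5                    2
                   -3                    1                    0
                    0                    0                    2
                   -1                    2]<stdin>:32: RuntimeWarning: invalid value encountered in cast
```

View pics/crop1.png

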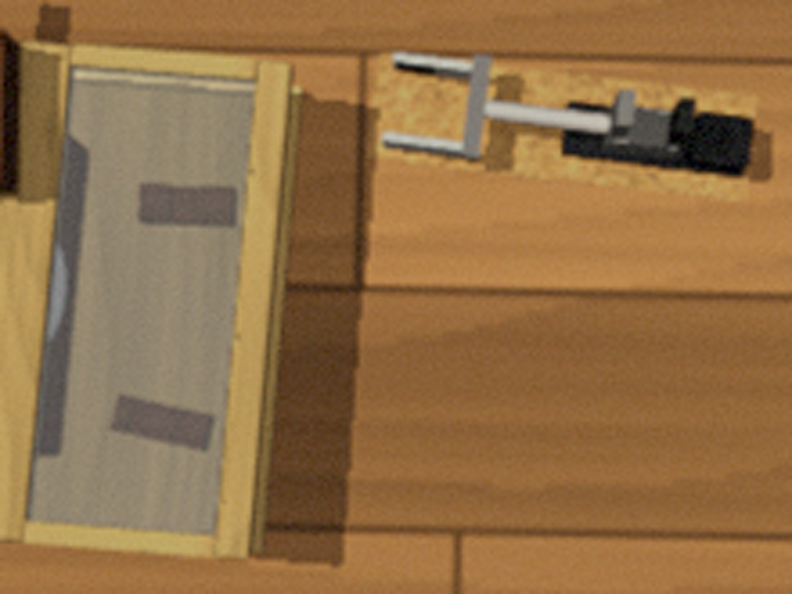

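```bash
cat >> h.py <<'E'
def ray(d,uv,z):
    K=np.array(d['camera_matrix']);uv=np.atleast_2d(uv)
    r=np.c_[(uv[:,0]-K[0,2])/K[0,0],-(uv[:,1]-K[1,2])/K[1,1],-np.ones(len(uv))]@att(d).T
    o=np.array(d['position']);return o+r*((z-o[2])/r[:,2])[:,None]
def pose(yaw,tilt=0.,taz=0.):
    # tool y at yaw deg (world), z down; then tilted so that tool z leans by tilt deg toward azimuth taz
    y=np.array([np.cos(np.radians(yaw)),np.sin(np.radians(yaw)),0]);z=np.array([0,0,-1.]);x=np.cross(y,z)
    M=np.stack([x,y,z],1)
    ax=np.array([np.sin(np.radians(taz)),-np.cos(np.radians(taz)),0])
    return R.from_rotvec(ax*np.radians(tilt))*R.from_matrix(M)
def go(p,yaw,tilt=0.,taz=0.,grasp=False,s=None):
    s=s or observe();R0=R.from_rotvec(s['tcp_rot']);R1=pose(yaw,tilt,taz);p=np.array(p,float)
    if grasp: p=p+R1.apply([0,0,.019])
    d=R0.inv().apply(p-s['eef_pos'])*100;w=(R0.inv()*R1).as_rotvec()
    print('dx,dy,dz',d.round(2),'w',w.round(3),'dist',np.linalg.norm(d).round(1),'deg',np.degrees(np.linalg.norm(w)).round(1))
E
python3 - <<'E'
from h import *
d=get_image('top');P=cloud(d);px=d['pixels'].astype(int)
g=px.sum(-1)/3
hsv=cv2.cvtColor(d['pixels'],cv2.COLOR_RGB2HSV)
# front edge
pts=P.reshape(-1,3);k=(pts[:,2]>.092)&(pts[:,2]<.115)&(pts[:,0]>.40)&(pts[:,0]<.74)&(pts[:,1]<.3)&(pts[:,1]>.12)
q=pts[k];b=np.floor(q[:,0]/.01);e=np.array([[q[b==i,0].mean(),np.sort(q[b==i,1])[2]] for i in np.unique(b)])
f=np.polyfit(e[:,0],e[:,1],1);print('front y=',f,'angle',np.degrees(np.arctan(f[0])))
k=(pts[:,2]>.095)&(pts[:,2]<.11)&(pts[:,1]>.17)&(pts[:,1]<.24);q=pts[k];print('x range',np.percentile(q[:,0],[.5,99.5]))
# bars
m=np.zeros(g.shape,np.uint8);m[165:248,184:229]=(g[165:248,184:229]<115)
m=cv2.morphologyEx(m,cv2.MORPH_OPEN,np.ones((3,3)))
n,l,st,c=cv2.connectedComponentsWithStats(m)
for i in range(1,n):
    if st[i,4]<100: continue
    v,u=np.nonzero(l==i);w=ray(d,np.c_[u,v],.033)[:,:2]*1000
    print('bar',st[i],cv2.minAreaRect(w.astype(np.float32)),w.mean(0))
# mat
w=ray(d,np.stack(np.meshgrid(np.arange(560),np.arange(420)),-1).reshape(-1,2),0.)
for a in(px[150,265],px[160,290],px[170,275],px[130,300]):print(a)
ma=masks_of(d,'mat_center');mm=ma[0]['pixels'];v,u=np.nonzero(mm);ww=ray(d,np.c_[u,v],0)[:,:2]*1000;print('mat',cv2.minAreaRect(ww.astype(np.float32)))
# reacher axis: slices along guess
for nme in('top','scene'):
    p=np.load(nme+'.npy').reshape(-1,3);k=(p[:,0]>.63)&(p[:,0]<.76)&(p[:,1]>-.22)&(p[:,1]<.13)&(p[:,2]>.03);p=p[k]
    a=np.radians(83.1);X=np.array([np.cos(a),np.sin(a)]);Y=np.array([-X[1],X[0]]);o=np.array([.6935,-.101])
    s=(p[:,:2]-o)@X;t=(p[:,:2]-o)@Y;print(nme,'s',np.percentile(s,[.5,99.5]).round(4))
    for lo,hi in((-.085,-.045),(.06,.115),(.12,.137),(.14,.2)):
        j=(s>lo)&(s<hi)
        if j.sum()>3: print(lo,hi,j.sum(),np.percentile(t[j],[2,98]).round(4),np.median(t[j]).round(4))
go([.6935,-.101,.25],83.1)
E
```

```text
front y= [-0.00199802  0.17742559] angle -0.11447816426064374
x range [0.36835195 0.72551977]
bar [198 171  28  12 311] ((628.8461303710938, 247.35296630859375), (30.51235580444336, 74.21332550048828), 1.1708966493606567) [628.09055186 246.8508385 ]
bar [191 230  28  15 285] ((462.4953918457031, 260.1212158203125), (74.64313507080078, 28.788806915283203), 78.17626190185547) [462.42811906 260.66769785]
[157 116  63]
[127 122 114]
[178 127  77]
[154 109  66]
mat ((699.9827270507812, -40.89421081542969), (299.20587158203125, 86.93568420410156), 84.77892303466797)
top s [-0.0821  0.1943]
-0.085 -0.045 210 [-0.0185  0.0204] 0.0019
0.06 0.115 100 [-0.0037  0.0091] 0.0035
0.12 0.137 154 [-0.0342  0.0415] 0.0042
0.14 0.2 127 [-0.0308  0.0372] -0.0239
scene s [-0.0815  0.1964]
-0.085 -0.045 330 [-0.0221  0.0159] -0.0061
0.06 0.115 139 [-0.0067  0.0064] -0.0027
0.12 0.137 235 [-0.0378  0.0385] -0.0037
0.14 0.2 172 [-0.0333  0.0359] 0.028
dx,dy,dz [-66.54 -38.01  -5.49] w [ 0.     0.    -0.343] dist 76.8 deg 19.7
```

>>> {"method": "apply_moves", "body": {"targets": [{"dz": -5, "fingers": -1}, {"dx": -66.5, "dy": -38, "dz": -5, "wz": -0.358}, {"dx": -66.5, "dy": -38, "dz": -5, "wz": -0.358}, {"dx": -66.5, "dy": -38, "dz": -5, "wz": -0.358}, {"dx": -66.5, "dy": -38, "dz": -5, "wz": -0.358}, {"dx": -66.5, "dy": -38, "dz": -5, "wz": -0.358}, {"dx": -66.5, "dy": -38, "dz": -5, "wz": -0.358}, {"dx": -66.5, "dy": -38, "dz": -5, "wz": -0.358}, {"dx": -66.5, "dy": -38, "dz": -5, "wz": -0.358}, {"dx": -66.5, "dy": -38, "dz": -5, "wz": -0.358}, {"dx": -66.5, "dy": -38, "dz": -5, "wz": -0.358}, {"dx": -66.5, "dy": -38, "dz": -5, "wz": -0.358}, {"dx": -66.5, "dy": -38, "dz": -5, "wz": -0.358}, {"dx": -66.5, "dy": -38, "dz": -5, "wz": -0.358}, {"dx": -66.5, "dy": -38, "dz": -5, "wz": -0.358}, {"dx": -66.5, "dy": -38, "dz": -5, "wz": -0.358}, {"dx": -66.5, "dy": -38, "dz": -5, "wz": -0.358}, {"dx": -66.5, "dy": -38, "dz": -5, "wz": -0.358}, {"dx": -66.5, "dy": -38, "dz": -5, "wz": -0.358}, {"dx": -66.5, "dy": -38, "dz": -5, "wz": -0.358}], "force": 30}}

```text
validation failed for argument at $.ta...
```

```bash
python3 - <<'E'
from h import *
print(observe()['eef_pos'],observe()['joints'].round(2));go([.6937,-.101,.068],84)
E
```

```text
[0.26841704 0.53664478 0.19516025] [ 1.05  0.09  1.23  0.    1.82 -0.06]
dx,dy,dz [-66.56 -38.01  12.71] w [ 0.     0.    -0.359] dist 77.7 deg 20.6
```

>>> {"method": "apply_moves", "body": {"targets": [{"dx": 0, "dy": 0, "dz": -5, "wx": 0, "wy": 0, "wz": 0, "fingers": -1}, {"dx": -20, "dy": -11.4, "dz": -5, "wx": 0, "wy": 0, "wz": -0.358, "fingers": -1}], "force": 30}}

```text
t: 1.45
eef_pos: [0.294, 0.5001, 0.2502]
tcp_rot: [0.489, 3.102, 0.012]
contact_force: [0.2, -0.7, 1.7]
grip_width: 0.088
```

```bash
python3 - <<'E'
from h import *
go([.6937,-.101,.24],84)
E
```

```text
dx,dy,dz [-56.54 -44.89   0.7 ] w [ 0.008  0.001 -0.208] dist 72.2 deg 11.9
```

>>> {"method": "apply_moves", "body": {"targets": [{"dx": -56.5, "dy": -44.9, "dz": 0.7, "wx": 0, "wy": 0, "wz": -0.2, "fingers": -1}, {"dx": -56.5, "dy": -44.9, "dz": 0.7, "wx": 0, "wy": 0, "wz": -0.2, "fingers": -1}, {"dx": -56.5, "dy": -44.9, "dz": 0.7, "wx": 0, "wy": 0, "wz": -0.2, "fingers": -1}, {"dx": -56.5, "dy": -44.9, "dz": 0.7, "wx": 0, "wy": 0, "wz": -0.2, "fingers": -1}, {"dx": -56.5, "dy": -44.9, "dz": 0.7, "wx": 0, "wy": 0, "wz": -0.2, "fingers": -1}, {"dx": -56.5, "dy": -44.9, "dz": 0.7, "wx": 0, "wy": 0, "wz": -0.2, "fingers": -1}, {"dx": -56.5, "dy": -44.9, "dz": 0.7, "wx": 0, "wy": 0, "wz": -0.2, "fingers": -1}, {"dx": -56.5, "dy": -44.9, "dz": 0.7, "wx": 0, "wy": 0, "wz": -0.2, "fingers": -1}, {"dx": -56.5, "dy": -44.9, "dz": 0.7, "wx": 0, "wy": 0, "wz": -0.2, "fingers": -1}, {"dx": -56.5, "dy": -44.9, "dz": 0.7, "wx": 0, "wy": 0, "wz": -0.2, "fingers": -1}, {"dx": -56.5, "dy": -44.9, "dz": 0.7, "wx": 0, "wy": 0, "wz": -0.2, "fingers": -1}, {"dx": -56.5, "dy": -44.9, "dz": 0.7, "wx": 0, "wy": 0, "wz": -0.2, "fingers": -1}, {"dx": -56.5, "dy": -44.9, "dz": 0.7, "wx": 0, "wy": 0, "wz": -0.2, "fingers": -1}, {"dx": -56.5, "dy": -44.9, "dz": 0.7, "wx": 0, "wy": 0, "wz": -0.2, "fingers": -1}, {"dx": -56.5, "dy": -44.9, "dz": 0.7, "wx": 0, "wy": 0, "wz": -0.2, "fingers": -1}, {"dx": -56.5, "dy": -44.9, "dz": 0.7, "wx": 0, "wy": 0, "wz": -0.2, "fingers": -1}, {"dx": -56.5, "dy": -44.9, "dz": 0.7, "wx": 0, "wy": 0, "wz": -0.2, "fingers": -1}, {"dx": -56.5, "dy": -44.9, "dz": 0.7, "wx": 0, "wy": 0, "wz": -0.2, "fingers": -1}]}}

```text
t: 3.25
eef_pos: [0.6908, -0.1057, 0.2388]
tcp_rot: [0.185, 3.136, 0.0]
contact_force: [0.1, 0.6, -0.2]
grip_width: 0.0877
```

```bash
python3 - <<'E'
from h import *
s=observe();print(s['eef_pos'],s['joints'].round(2),s['t']);go([.6937,-.101,.17],84);go([.6937,-.101,.068],84)
E
```

```text
[ 0.6907851  -0.10571166  0.23882958] [-0.2   0.39  0.8   0.    1.94 -1.65] 3.25
dx,dy,dz [-0.23  0.5   6.88] w [ 0.     0.001 -0.013] dist 6.9 deg 0.7
dx,dy,dz [-0.22  0.5  17.08] w [ 0.     0.001 -0.013] dist 17.1 deg 0.7
```

>>> {"method": "apply_moves", "body": {"targets": [{"dx": -0.2, "dy": 0.5, "dz": 4, "wx": 0, "wy": 0, "wz": -0.013, "fingers": -1}, {"dx": -0.2, "dy": 0.5, "dz": 8, "wx": 0, "wy": 0, "wz": -0.013, "fingers": -1}, {"dx": -0.2, "dy": 0.5, "dz": 11, "wx": 0, "wy": 0, "wz": -0.013, "fingers": -1}, {"dx": -0.2, "dy": 0.5, "dz": 14, "wx": 0, "wy": 0, "wz": -0.013, "fingers": -1}, {"dx": -0.2, "dy": 0.5, "dz": 16, "wx": 0, "wy": 0, "wz": -0.013, "fingers": -1}, {"dx": -0.2, "dy": 0.5, "dz": 17, "wx": 0, "wy": 0, "wz": -0.013, "fingers": -1}, {"dx": -0.2, "dy": 0.5, "dz": 17, "wx": 0, "wy": 0, "wz": -0.013, "fingers": -1}, {"dx": -0.2, "dy": 0.5, "dz": 17, "wx": 0, "wy": 0, "wz": -0.013, "fingers": -1}]}}

```text
t: 4.05
eef_pos: [0.6942, -0.1017, 0.0701]
tcp_rot: [0.165, 3.135, -0.0]
contact_force: [-0.4, -0.1, -0.2]
grip_width: 0.0877
```

```bash
python3 - <<'E'
from h import *
s=observe();print(s['eef_pos'],s['contact_force'])
d=get_image('scene');save(d,'g1.png',(200,180,360,340),3.6)
E
```

```text
[ 0.69415825 -0.10169246  0.07005624] [-0.42585003 -0.05152078 -0.16743838]
```

View pics/g1.png

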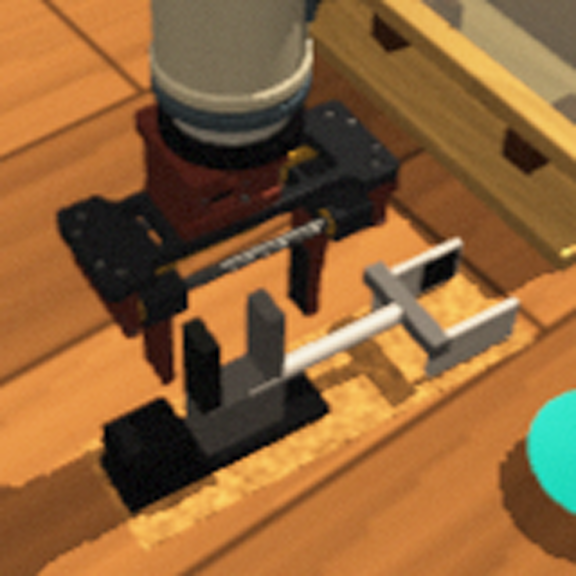

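```bash
cat >> h.py <<'E'
def proj(d,p):
    K=np.array(d['camera_matrix']);c=(np.atleast_2d(p)-np.array(d['position']))@att(d)
    return np.c_[c[:,0]/-c[:,2]*K[0,0]+K[0,2],-c[:,1]/-c[:,2]*K[1,1]+K[1,2]]
E
python3 - <<'E'
from h import *
d=get_image('scene');s=observe();M=R.from_rotvec(s['tcp_rot'])
pts=[s['eef_pos']+M.apply([0,t,z]) for t in(-.05,.05) for z in(0,-.019)]
print(((proj(d,pts)-[200,180])*3.6).round(0))
a=np.radians(84);X=np.array([np.cos(a),np.sin(a),0])
g=np.array([.6937,-.101,0])
print(((proj(d,[g+X*t+[0,0,z] for t in(-.024,.024) for z in(.109,.07)])-[200,180])*3.6).round(0))
P=cloud(d);m=(P[...,2]>.06)&(P[...,2]<.12)&(P[...,0]>.6)&(P[...,0]<.78)&(P[...,1]>-.2)&(P[...,1]<.02)
for v in range(260,300,3): 
    u=np.nonzero(m[v])[0]
    if len(u):print(v,[(int(x),*(P[v,x]*1000).astype(int)) for x in u[::4]])
E
```

```text
[[159. 395.]
 [157. 375.]
 [302. 327.]
 [303. 307.]]
[[197. 334.]
 [198. 376.]
 [268. 301.]
 [267. 343.]]
260 [(271, np.int64(682), np.int64(-75), np.int64(107)), (280, np.int64(691), np.int64(-57), np.int64(102)), (284, np.int64(706), np.int64(-59), np.int64(117))]
263 [(269, np.int64(684), np.int64(-82), np.int64(103)), (273, np.int64(693), np.int64(-78), np.int64(108)), (282, np.int64(699), np.int64(-58), np.int64(100)), (286, np.int64(712), np.int64(-58), np.int64(112))]
266 [(269, np.int64(687), np.int64(-84), np.int64(98)), (273, np.int64(698), np.int64(-82), np.int64(107)), (277, np.int64(703), np.int64(-75), np.int64(107)), (286, np.int64(711), np.int64(-56), np.int64(100))]
269 [(252, np.int64(679), np.int64(-123), np.int64(108)), (256, np.int64(684), np.int64(-116), np.int64(108)), (272, np.int64(697), np.int64(-84), np.int64(97)), (276, np.int64(709), np.int64(-83), np.int64(108))]
272 [(251, np.int64(679), np.int64(-126), np.int64(101)), (255, np.int64(689), np.int64(-123), np.int64(108)), (269, np.int64(686), np.int64(-83), np.int64(76)), (273, np.int64(701), np.int64(-8
[... 859 characters left out ...]
64(113)), (252, np.int64(682), np.int64(-126), np.int64(74)), (256, np.int64(701), np.int64(-129), np.int64(95)), (260, np.int64(705), np.int64(-122), np.int64(94)), (275, np.int64(708), np.int64(-84), np.int64(68)), (279, np.int64(710), np.int64(-74), np.int64(61))]
284 [(244, np.int64(697), np.int64(-156), np.int64(102)), (248, np.int64(702), np.int64(-149), np.int64(101)), (255, np.int64(696), np.int64(-128), np.int64(79)), (259, np.int64(705), np.int64(-124), np.int64(86))]
287 [(254, np.int64(692), np.int64(-128), np.int64(64)), (258, np.int64(704), np.int64(-126), np.int64(76))]
290 [(256, np.int64(699), np.int64(-128), np.int64(61)), (260, np.int64(704), np.int64(-121), np.int64(62))]
```

>>> {"method": "apply_moves", "body": {"targets": [{"dx": 0, "dy": 0, "dz": 0.4, "wx": 0, "wy": 0, "wz": 0, "fingers": -0.18}, {"dx": 0, "dy": 0, "dz": 0.4, "wx": 0, "wy": 0, "wz": 0, "fingers": -0.18}, {"dx": 0, "dy": 0, "dz": 0.4, "wx": 0, "wy": 0, "wz": 0, "fingers": -0.18}, {"dx": 0, "dy": 0, "dz": 0.4, "wx": 0, "wy": 0, "wz": 0, "fingers": -0.18}, {"dx": 0, "dy": 0, "dz": 0.4, "wx": 0, "wy": 0, "wz": 0, "fingers": -0.18}, {"dx": 0, "dy": 0, "dz": 0.4, "wx": 0, "wy": 0, "wz": 0, "fingers": -0.18}, {"dx": 0, "dy": 0, "dz": 0.4, "wx": 0, "wy": 0, "wz": 0, "fingers": -0.18}, {"dx": 0, "dy": 0, "dz": 0.4, "wx": 0, "wy": 0, "wz": 0, "fingers": -0.18}], "force": 40}}

```text
t: 4.95
eef_pos: [0.6937, -0.1028, 0.0644]
tcp_rot: [0.167, 3.137, -0.001]
contact_force: [-0.3, -2.8, 1.4]
grip_width: 0.0518
```

>>> {"method": "apply_moves", "body": {"targets": [{"dx": 0, "dy": 0, "dz": -1, "wx": 0, "wy": 0, "wz": 0, "fingers": -0.18}, {"dx": 0, "dy": 0, "dz": -2, "wx": 0, "wy": 0, "wz": 0, "fingers": -0.18}, {"dx": 0, "dy": 0, "dz": -3, "wx": 0, "wy": 0, "wz": 0, "fingers": -0.18}, {"dx": 0, "dy": 0, "dz": -3, "wx": 0, "wy": 0, "wz": 0, "fingers": -0.18}, {"dx": 0, "dy": 0, "dz": -3, "wx": 0, "wy": 0, "wz": 0, "fingers": -0.18}]}}

```text
t: 5.45
eef_pos: [0.694, -0.1022, 0.0948]
tcp_rot: [0.166, 3.136, -0.0]
contact_force: [0.1, 0.4, -3.1]
grip_width: 0.0519
```

```bash
cat >> h.py <<'E'
def reacher(P,s,yaw,lo=.01):
    a=np.radians(yaw);X=np.array([np.cos(a),np.sin(a)]);Y=np.array([-X[1],X[0]])
    p=P.reshape(-1,3);p=p[np.isfinite(p[:,0])];f=(p[:,:2]-s['eef_pos'][:2])@X;t=(p[:,:2]-s['eef_pos'][:2])@Y
    for l,h,w in((-.085,-.045,.03),(.065,.115,.012),(.118,.14,.05),(.15,.2,.045)):
        k=(f>l)&(f<h)&(abs(t)<w)&(p[:,2]>s['eef_pos'][2]-.064+lo)&(p[:,2]<s['eef_pos'][2]-.005)
        if k.sum()>5: print((l,h),k.sum(),'t',np.percentile(t[k],[3,50,97]).round(4),'z',np.percentile(p[k,2],[3,50,90]).round(4),'fmax',np.percentile(f[k],98).round(4))
E
python3 - <<'E'
from h import *
s=observe();print(s['eef_pos'],s['contact_force'],s['ft_torque'])
for n in('scene','top'):
    d=get_image(n);reacher(cloud(d),s,84,.02)
    if n=='scene':save(d,'g2.png',(200,160,360,320),3.6)
E
```

```text
[ 0.69399639 -0.10219853  0.09484876] [ 0.07837277  0.42823797 -3.1127119 ] [ 0.02050496 -0.02304119 -0.01596758]
(-0.085, -0.045) 395 t [-0.0208 -0.0081  0.0161] z [0.053  0.0731 0.0751] fmax -0.0465
(0.065, 0.115) 125 t [-0.0074 -0.0039  0.0042] z [0.0674 0.0751 0.0771] fmax 0.1134
(0.118, 0.14) 269 t [-0.0396 -0.0057  0.036 ] z [0.0628 0.0756 0.0778] fmax 0.1382
(0.15, 0.2) 246 t [-0.0315 -0.0245  0.0292] z [0.0515 0.0647 0.0701] fmax 0.198
(-0.085, -0.045) 110 t [0.0012 0.0151 0.022 ] z [0.0542 0.0745 0.078 ] fmax -0.0459
(0.065, 0.115) 82 t [-0.0043  0.0039  0.0086] z [0.069  0.0761 0.0801] fmax 0.1136
(0.118, 0.14) 172 t [-0.0345  0.0022  0.04  ] z [0.0685 0.0772 0.0802] fmax 0.1382
(0.15, 0.2) 131 t [-0.0283 -0.0221  0.0324] z [0.0542 0.069  0.0734] fmax 0.1968
```

View pics/g2.png

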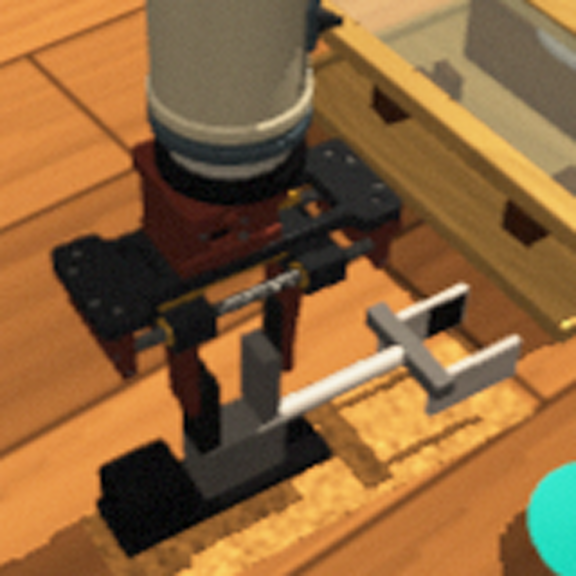

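```bash
python3 - <<'E'
from h import *
go([.6315,-.07,.083],90.5)
E
```

```text
dx,dy,dz [6.49 2.54 1.06] w [ 0.    -0.001 -0.115] dist 7.1 deg 6.6
```

>>> {"method": "apply_moves", "body": {"targets": [{"dx": 2, "dy": 0.8, "dz": 0, "wx": 0, "wy": 0, "wz": -0.03, "fingers": -0.18}, {"dx": 4, "dy": 1.6, "dz": 0, "wx": 0, "wy": 0, "wz": -0.07, "fingers": -0.18}, {"dx": 6, "dy": 2.3, "dz": 0.5, "wx": 0, "wy": 0, "wz": -0.1, "fingers": -0.18}, {"dx": 6.5, "dy": 2.5, "dz": 1, "wx": 0, "wy": 0, "wz": -0.115, "fingers": -0.18}, {"dx": 6.5, "dy": 2.5, "dz": 1, "wx": 0, "wy": 0, "wz": -0.115, "fingers": -0.18}, {"dx": 6.5, "dy": 2.5, "dz": 1, "wx": 0, "wy": 0, "wz": -0.115, "fingers": -0.18}]}}

```text
t: 6.15
eef_pos: [0.632, -0.0709, 0.0838]
tcp_rot: [0.013, -3.141, 0.0]
contact_force: [0.3, -1.1, -2.5]
grip_width: 0.0561
```

```bash
cat >> h.py <<'E'
def bars(d,zt=.033):
    g=d['pixels'].astype(int).sum(-1)/3
    m=np.zeros(g.shape,np.uint8);m[165:248,184:229]=(g[165:248,184:229]<115)
    m=cv2.morphologyEx(m,cv2.MORPH_OPEN,np.ones((3,3)))
    n,l,st,c=cv2.connectedComponentsWithStats(m)
    for i in range(1,n):
        if st[i,4]<100: continue
        v,u=np.nonzero(l==i);w=ray(d,np.c_[u,v],zt)[:,:2]*1000
        print('bar',st[i],cv2.minAreaRect(w.astype(np.float32)),w.mean(0).round(1))
E
python3 - <<'E'
from h import *
s=observe();print(s['eef_pos'],s['contact_force'],s['grip_width'])
d=get_image('top');bars(d);reacher(cloud(d),s,90.5,.02)
d=get_image('scene');reacher(cloud(d),s,90.5,.02)
E
```

```text
[ 0.63198175 -0.07085312  0.08381743] [ 0.27425076 -1.14957254 -2.51683634] 0.056058261131453894
bar [198 171  28  12 312] ((628.846435546875, 247.3529815673828), (30.512941360473633, 74.21332550048828), 1.1708967685699463) [628.2 246.6]
bar [191 230  29  15 292] ((462.4968566894531, 260.1280517578125), (75.93252563476562, 28.788806915283203), 78.17626190185547) [462.4 260.2]
(-0.085, -0.045) 64 t [-0.0022  0.018   0.0211] z [0.042  0.0616 0.0665] fmax -0.0453
(0.065, 0.115) 65 t [-0.0054  0.0012  0.0065] z [0.0575 0.0641 0.0673] fmax 0.1139
(0.118, 0.14) 163 t [-0.0345  0.001   0.0372] z [0.0556 0.0638 0.0674] fmax 0.1378
(0.15, 0.2) 106 t [-0.0324 -0.0262  0.0352] z [0.0416 0.0549 0.0593] fmax 0.1927
(-0.085, -0.045) 370 t [-0.0212 -0.0084  0.0152] z [0.0419 0.0611 0.0634] fmax -0.0462
(0.065, 0.115) 104 t [-0.0083 -0.0041  0.0037] z [0.054  0.0613 0.0637] fmax 0.1135
(0.118, 0.14) 227 t [-0.0396 -0.0059  0.0365] z [0.0492 0.0617 0.0638] fmax 0.1364
(0.15, 0.2) 169 t [-0.0336 -0.0276  0.0302] z [0.0404 0.0517 0.0555] fmax 0.1959
```

>>> {"method": "apply_moves", "body": {"targets": [{"dx": 0, "dy": 0, "dz": 0, "wx": 0, "wy": 0, "wz": 0, "fingers": -0.18}, {"dx": 0, "dy": 0, "dz": 0, "wx": 0, "wy": 0, "wz": 0, "fingers": -0.18}, {"dx": 0, "dy": 0, "dz": 0, "wx": 0, "wy": 0, "wz": 0, "fingers": -0.18}]}}

```text
t: 6.55
eef_pos: [0.6319, -0.0707, 0.0841]
tcp_rot: [-0.014, 3.142, -0.0]
contact_force: [-0.3, 0.1, -2.3]
grip_width: 0.0522
```

```bash
python3 - <<'E'
from h import *
s=observe();print(s['eef_pos'],s['contact_force'],s['grip_width'])
d=get_image('top');reacher(cloud(d),s,90.5,.02)
d=get_image('scene');reacher(cloud(d),s,90.5,.02)
a=np.radians(90.5);J=np.array([628.5,247])
go([.630,.062,.083],90.5)
E
```

```text
[ 0.63187973 -0.07074105  0.08414061] [-0.29423033  0.08996449 -2.27540814] 0.05217645006149931
(-0.085, -0.045) 69 t [-0.0144  0.0179  0.0213] z [0.0431 0.0622 0.0657] fmax -0.0452
(0.065, 0.115) 73 t [-0.0054  0.0013  0.0084] z [0.0545 0.0628 0.0661] fmax 0.1138
(0.118, 0.14) 171 t [-0.0364 -0.0014  0.0368] z [0.0572 0.0645 0.0674] fmax 0.1377
(0.15, 0.2) 105 t [-0.0294 -0.0229  0.0317] z [0.043  0.0547 0.0595] fmax 0.1951
(-0.085, -0.045) 358 t [-0.0211 -0.0083  0.016 ] z [0.0422 0.0614 0.0636] fmax -0.0463
(0.065, 0.115) 104 t [-0.0082 -0.0042  0.0039] z [0.0538 0.0617 0.0638] fmax 0.1124
(0.118, 0.14) 229 t [-0.0392 -0.0055  0.0375] z [0.0497 0.0616 0.0638] fmax 0.1376
(0.15, 0.2) 172 t [-0.0317 -0.0011  0.0297] z [0.0408 0.0515 0.0557] fmax 0.1975
dx,dy,dz [ 0.06 13.27  0.12] w [-0.  0.  0.] dist 13.3 deg 0.0
```

>>> {"method": "apply_moves", "body": {"targets": [{"dx": 0, "dy": 2, "dz": 0, "wx": 0, "wy": 0, "wz": 0, "fingers": -0.18}, {"dx": 0, "dy": 4, "dz": 0, "wx": 0, "wy": 0, "wz": 0, "fingers": -0.18}, {"dx": 0, "dy": 6, "dz": 0, "wx": 0, "wy": 0, "wz": 0, "fingers": -0.18}, {"dx": 0, "dy": 8, "dz": 0, "wx": 0, "wy": 0, "wz": 0, "fingers": -0.18}, {"dx": 0, "dy": 10, "dz": 0, "wx": 0, "wy": 0, "wz": 0, "fingers": -0.18}, {"dx": 0, "dy": 12, "dz": 0, "wx": 0, "wy": 0, "wz": 0, "fingers": -0.18}, {"dx": 0, "dy": 13.3, "dz": 0, "wx": 0, "wy": 0, "wz": 0, "fingers": -0.18}, {"dx": 0, "dy": 13.3, "dz": 0.6, "wx": 0, "wy": 0, "wz": 0, "fingers": -0.18}, {"dx": 0, "dy": 13.3, "dz": 1.2, "wx": 0, "wy": 0, "wz": 0, "fingers": -0.18}, {"dx": 0, "dy": 13.3, "dz": 1.2, "wx": 0, "wy": 0, "wz": 0, "fingers": -0.18}]}}

```text
t: 7.65
eef_pos: [0.6296, 0.0614, 0.0702]
tcp_rot: [0.013, -3.139, 0.001]
contact_force: [-0.1, 0.1, -2.8]
grip_width: 0.0523
```

```bash
python3 - <<'E'
from h import *
s=observe();print(s['eef_pos'],s['contact_force'],s['grip_width'])
d=get_image('top');bars(d);save(d,'in1.png',(170,130,330,260),5)
E
```

```text
[0.62962799 0.06139171 0.07024258] [-0.1363364   0.13017802 -2.80320857] 0.052294863494867366
bar [198 168  28  15 325] ((633.0159912109375, 247.4581756591797), (38.85454177856445, 74.25337219238281), 1.1707963943481445) [628.9 246.4]
bar [191 230  29  15 296] ((462.553955078125, 260.4008483886719), (76.67899322509766, 28.788806915283203), 78.17626190185547) [462.5 260.3]
```

View pics/in1.png

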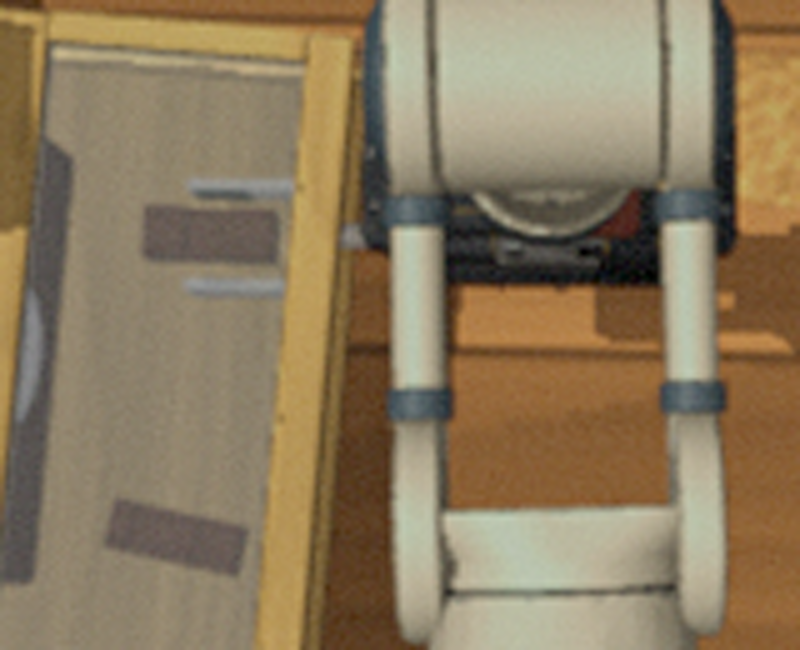

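>>> {"method": "apply_moves", "body": {"targets": [{"dx": 0, "dy": 0, "dz": 0, "wx": 0, "wy": 0, "wz": 0, "fingers": 0.0}, {"dx": 0, "dy": 0, "dz": 0, "wx": 0, "wy": 0, "wz": 0, "fingers": 0.3}, {"dx": 0, "dy": 0, "dz": 0, "wx": 0, "wy": 0, "wz": 0, "fingers": 0.3}, {"dx": 0, "dy": 0, "dz": 0, "wx": 0, "wy": 0, "wz": 0, "fingers": 0.3}, {"dx": 0, "dy": 0, "dz": 0, "wx": 0, "wy": 0, "wz": 0, "fingers": 0.3}, {"dx": 0, "dy": 0, "dz": 0, "wx": 0, "wy": 0, "wz": 0, "fingers": 0.3}], "force": 35}}

```text
t: 8.3
eef_pos: [0.6307, 0.0622, 0.0726]
tcp_rot: [-0.014, 3.141, -0.0]
contact_force: [0.7, -2.8, -0.8]
grip_width: 0.0402
```

>>> {"method": "apply_moves", "body": {"targets": [{"dx": 0, "dy": 0, "dz": -0.6, "wx": 0, "wy": 0, "wz": 0, "fingers": 0.3}, {"dx": 0, "dy": 0, "dz": -1.2, "wx": 0, "wy": 0, "wz": 0, "fingers": 0.3}, {"dx": 0, "dy": 0, "dz": -1.8, "wx": 0, "wy": 0, "wz": 0, "fingers": 0.3}, {"dx": 0, "dy": 0, "dz": -1.8, "wx": 0, "wy": 0, "wz": 0, "fingers": 0.3}, {"dx": 0, "dy": 0, "dz": -1.8, "wx": 0, "wy": 0, "wz": 0, "fingers": 0.3}]}}

```text
t: 8.8
eef_pos: [0.6306, 0.0625, 0.0905]
tcp_rot: [-0.015, 3.141, 0.0]
contact_force: [-0.2, -0.9, -4.0]
grip_width: 0.04
```

```bash
python3 - <<'E'
from h import *
s=observe();print(s['eef_pos'],s['contact_force'],s['ft_torque'],s['grip_width'])
d=get_image('top');d2=get_image('scene')
a=cv2.resize(d['pixels'][145:245,175:255],None,fx=5,fy=5);b=cv2.resize(d2['pixels'][160:260,270:380],None,fx=5,fy=5)
cv2.imwrite('pics/l1.png',cv2.resize(np.hstack([a,b])[:,:,::-1],(760,400)))
E
```

```text
[0.63059901 0.06254382 0.09047777] [-0.22955994 -0.87312715 -3.95770896] [-0.13635227  0.00621535 -0.0406359 ] 0.03998795821743609
```

View pics/l1.png

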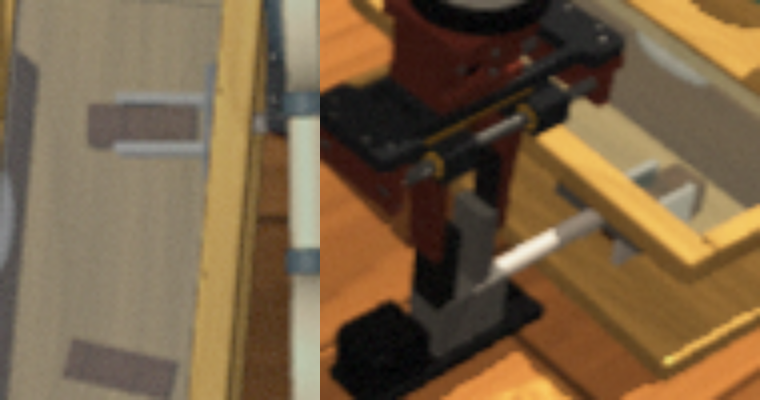

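>>> {"method": "apply_moves", "body": {"targets": [{"dx": 0, "dy": 0, "dz": -0.4, "wx": 0, "wy": 0, "wz": 0, "fingers": 0.3}, {"dx": 0, "dy": -1, "dz": -0.4, "wx": 0, "wy": 0, "wz": 0, "fingers": 0.3}, {"dx": 0, "dy": -2.5, "dz": -0.4, "wx": 0, "wy": 0, "wz": 0, "fingers": 0.3}, {"dx": 0, "dy": -4, "dz": -0.4, "wx": 0, "wy": 0, "wz": 0, "fingers": 0.3}, {"dx": 0, "dy": -6, "dz": -0.4, "wx": 0, "wy": 0, "wz": 0, "fingers": 0.3}, {"dx": 0, "dy": -8, "dz": -0.4, "wx": 0, "wy": 0, "wz": 0, "fingers": 0.3}, {"dx": 0, "dy": -10, "dz": -0.4, "wx": 0, "wy": 0, "wz": 0, "fingers": 0.3}, {"dx": 0, "dy": -12, "dz": -0.4, "wx": 0, "wy": 0, "wz": 0, "fingers": 0.3}, {"dx": 0, "dy": -14, "dz": -0.4, "wx": 0, "wy": 0, "wz": 0, "fingers": 0.3}, {"dx": 1.5, "dy": -16, "dz": -0.4, "wx": 0, "wy": 0, "wz": 0, "fingers": 0.3}, {"dx": 3, "dy": -18, "dz": -0.4, "wx": 0, "wy": 0, "wz": 0, "fingers": 0.3}, {"dx": 4.5, "dy": -19.5, "dz": -0.4, "wx": 0, "wy": 0, "wz": 0, "fingers": 0.3}, {"dx": 6, "dy": -20.5, "dz": -0.4, "wx": 0, "wy": 0, "wz": 0, "fingers": 0.3}, {"dx": 6, "dy": -20.5, "dz": -0.4, "wx": 0, "wy": 0, "wz": 0, "fingers": 0.3}, {"dx": 6, "dy": -20.5, "dz": -0.4, "wx": 0, "wy": 0, "wz": 0, "fingers": 0.3}]}}

```text
t: 10.4
eef_pos: [0.5723, -0.1441, 0.0943]
tcp_rot: [-0.012, 3.141, -0.001]
contact_force: [0.4, 0.3, -3.1]
grip_width: 0.0401
```

```bash
python3 - <<'E'
from h import *
s=observe();print(s['eef_pos'],s['contact_force'],s['ft_torque'],s['grip_width'])
d=get_image('scene');P=cloud(d);reacher(P,s,90.5,0)
q=P.reshape(-1,3);
d=get_image('top');bars(d);P=cloud(d);reacher(P,s,90.5,.0)
for p,n in((q,'s'),(P.reshape(-1,3),'t')):
    f=p-[.57,.042,0];k=(abs(f[:,0])<.008)&(abs(f[:,1])<.045)&(p[:,2]>.004);print(n,k.sum(),np.percentile(p[k],[5,50,95],axis=0).round(3).tolist())
E
```

```text
[ 0.57230404 -0.1441334   0.09434431] [ 0.36683727  0.33726896 -3.12990518] [-0.14303156 -0.02315468 -0.01770605] 0.04006292707052409
(-0.085, -0.045) 463 t [-0.0233 -0.0136  0.0167] z [0.0347 0.0638 0.0734] fmax -0.0462
(0.065, 0.115) 111 t [-0.0082 -0.0047  0.0037] z [0.0636 0.0706 0.0735] fmax 0.1137
(0.118, 0.14) 211 t [-0.0395 -0.0074  0.0347] z [0.0366 0.0703 0.073 ] fmax 0.1394
(0.15, 0.2) 320 t [-0.0218 -0.014   0.017 ] z [0.0331 0.0547 0.0641] fmax 0.1995
bar [191 230  29  15 294] ((462.55975341796875, 260.4286193847656), (76.54667663574219, 28.788806915283203), 78.17626190185547) [462.5 260.3]
(-0.085, -0.045) 28 t [0.0192 0.0199 0.0261] z [0.0331 0.0389 0.0566] fmax -0.0466
(0.065, 0.115) 95 t [-0.0058  0.0005  0.0076] z [0.0674 0.073  0.0762] fmax 0.1143
(0.118, 0.14) 138 t [-0.0343  0.0007  0.038 ] z [0.0682 0.0738 0.0767] fmax 0.1386
(0.15, 0.2) 295 t [-0.0185 -0.0004  0.0205] z [0.0422 0.0551 0.067 ] fmax 0.1994
s 97 [[0.563, 0.01, 0.044], [0.569, 0.053, 0.053], [0.577, 0.078, 0.056]]
t 161 [[0.563, 0.01, 0.041], [0.57, 0.044, 0.053], [0.577, 0.077, 0.06]]
```

>>> {"method": "apply_moves", "body": {"targets": [{"dx": 0, "dy": 0, "dz": 0.8, "wx": 0, "wy": 0, "wz": 0, "fingers": 0.3}, {"dx": 0, "dy": 0, "dz": 1.6, "wx": 0, "wy": 0, "wz": 0, "fingers": 0.3}, {"dx": 0, "dy": 0, "dz": 2.1, "wx": 0, "wy": 0, "wz": 0, "fingers": 0.3}, {"dx": 0, "dy": 0, "dz": 2.4, "wx": 0, "wy": 0, "wz": 0, "fingers": 0.3}, {"dx": 0, "dy": 0, "dz": 2.4, "wx": 0, "wy": 0, "wz": 0, "fingers": 0.3}, {"dx": 0, "dy": 0, "dz": 2.4, "wx": 0, "wy": 0, "wz": 0, "fingers": 0.1}, {"dx": 0, "dy": 0, "dz": 2.4, "wx": 0, "wy": 0, "wz": 0, "fingers": 0.0}, {"dx": 0, "dy": 0, "dz": 2.4, "wx": 0, "wy": 0, "wz": 0, "fingers": -0.1}, {"dx": 0, "dy": 0, "dz": 2.4, "wx": 0, "wy": 0, "wz": 0, "fingers": -0.18}, {"dx": 0, "dy": 0, "dz": 2.4, "wx": 0, "wy": 0, "wz": 0, "fingers": -0.18}, {"dx": 0, "dy": 0, "dz": 2.4, "wx": 0, "wy": 0, "wz": 0, "fingers": -0.18}]}}

```text
t: 11.6
eef_pos: [0.5726, -0.1428, 0.0705]
tcp_rot: [-0.015, 3.141, 0.001]
contact_force: [0.3, 2.1, -2.5]
grip_width: 0.0519
```

```bash
python3 - <<'E'
from h import *
s=observe();print(s['eef_pos'],s['contact_force'],s['ft_torque'],s['grip_width'])
d=get_image('scene');P=cloud(d);reacher(P,s,90.5,0.01);q=P.reshape(-1,3)
d=get_image('top');P=cloud(d);reacher(P,s,90.5,.01)
for p,n in((q,'s'),(P.reshape(-1,3),'t')):
    f=p-[.57,.042,0];k=(abs(f[:,0])<.018)&(abs(f[:,1])<.045)&(p[:,2]>.02);print(n,k.sum(),np.percentile(p[k],[3,50,97],axis=0).round(3).tolist())
E
```

```text
[ 0.57257509 -0.14275335  0.07049846] [ 0.27312234  2.13319306 -2.45789114] [ 0.37438472 -0.07692175 -0.0258093 ] 0.051936334728719565
(-0.085, -0.045) 416 t [-0.0222 -0.0122  0.0169] z [0.0177 0.0469 0.0497] fmax -0.0461
(0.065, 0.115) 108 t [-0.008  -0.0045  0.0033] z [0.0413 0.0475 0.0508] fmax 0.1142
(0.118, 0.14) 222 t [-0.0399 -0.0079  0.0347] z [0.0209 0.0481 0.0503] fmax 0.1372
(0.15, 0.2) 386 t [-0.0319  0.0013  0.0277] z [0.0175 0.0285 0.0416] fmax 0.1993
(-0.085, -0.045) 13 t [0.0204 0.0208 0.0266] z [0.0168 0.0465 0.0589] fmax -0.0478
(0.065, 0.115) 84 t [-0.0051  0.0009  0.0064] z [0.0454 0.05   0.0533] fmax 0.1143
(0.118, 0.14) 184 t [-0.0355  0.0013  0.0367] z [0.0442 0.0509 0.0539] fmax 0.1379
(0.15, 0.2) 287 t [-0.0289 -0.0007  0.0311] z [0.0176 0.0287 0.0444] fmax 0.1979
s 158 [[0.558, 0.009, 0.023], [0.572, 0.057, 0.027], [0.585, 0.079, 0.029]]
t 207 [[0.557, 0.009, 0.02], [0.571, 0.041, 0.028], [0.583, 0.077, 0.033]]
```

```bash
python3 - <<'E'
from h import *
go([.397,-.053,.135],78.3);go([.397,-.053,.0855],78.3)
E
```

```text
dx,dy,dz [17.47  9.15 -6.46] w [0.    0.001 0.214] dist 20.7 deg 12.2
dx,dy,dz [17.47  9.14 -1.51] w [0.    0.001 0.214] dist 19.8 deg 12.2
```

>>> {"method": "apply_moves", "body": {"targets": [{"dx": 0, "dy": 0, "dz": -2, "wx": 0, "wy": 0, "wz": 0, "fingers": -0.18}, {"dx": 0, "dy": 0, "dz": -4, "wx": 0, "wy": 0, "wz": 0, "fingers": -0.18}, {"dx": 0, "dy": 0, "dz": -6.5, "wx": 0, "wy": 0, "wz": 0, "fingers": -0.18}, {"dx": 2, "dy": 1, "dz": -6.5, "wx": 0, "wy": 0, "wz": 0.02, "fingers": -0.18}, {"dx": 5, "dy": 2.6, "dz": -6.5, "wx": 0, "wy": 0, "wz": 0.06, "fingers": -0.18}, {"dx": 8, "dy": 4.2, "dz": -6.5, "wx": 0, "wy": 0, "wz": 0.1, "fingers": -0.18}, {"dx": 11, "dy": 5.8, "dz": -6.5, "wx": 0, "wy": 0, "wz": 0.14, "fingers": -0.18}, {"dx": 14, "dy": 7.3, "dz": -6.5, "wx": 0, "wy": 0, "wz": 0.18, "fingers": -0.18}, {"dx": 16, "dy": 8.4, "dz": -5, "wx": 0, "wy": 0, "wz": 0.2, "fingers": -0.18}, {"dx": 17.5, "dy": 9.1, "dz": -3, "wx": 0, "wy": 0, "wz": 0.214, "fingers": -0.18}, {"dx": 17.5, "dy": 9.1, "dz": -1.5, "wx": 0, "wy": 0, "wz": 0.214, "fingers": -0.18}, {"dx": 17.5, "dy": 9.1, "dz": -1.5, "wx": 0, "wy": 0, "wz": 0.214, "fingers": -0.18}, {"dx": 17.5, "dy": 9.1, "dz": -1.5, "wx": 0, "wy": 0, "wz": 0.214, "fingers": -0.18}]}}

```text
t: 13.0
eef_pos: [0.397, -0.0541, 0.0853]
tcp_rot: [-0.321, -3.125, 0.001]
contact_force: [-0.0, 0.6, -2.9]
grip_width: 0.0517
```

```bash
python3 - <<'E'
from h import *
s=observe();print(s['eef_pos'],s['contact_force'],s['ft_torque'],s['grip_width'])
d=get_image('scene');P=cloud(d);reacher(P,s,78.3,0.02)
d=get_image('top');bars(d);P=cloud(d);reacher(P,s,78.3,.02)
go([.4245,.079,s['eef_pos'][2]],78.3)
E
```

```text
[ 0.39695054 -0.05412783  0.08533731] [-0.02348833  0.62765809 -2.94188673] [-0.03541975 -0.06886665 -0.00496263] 0.0517243963681391
(-0.085, -0.045) 224 t [-0.0253 -0.0166  0.0116] z [0.0425 0.06   0.0626] fmax -0.0458
(0.065, 0.115) 85 t [-0.0111 -0.0078 -0.0004] z [0.0531 0.0614 0.064 ] fmax 0.1134
(0.118, 0.14) 148 t [-0.0435 -0.0099  0.0341] z [0.0495 0.0623 0.0646] fmax 0.1382
(0.15, 0.2) 177 t [-0.0366 -0.0309  0.025 ] z [0.0419 0.0509 0.0575] fmax 0.1986
bar [191 230  29  15 294] ((462.4315490722656, 259.8161315917969), (76.56999206542969, 28.788806915283203), 78.17626190185547) [462.3 260.2]
(0.065, 0.115) 66 t [-0.0093 -0.0028  0.0037] z [0.059  0.064  0.0683] fmax 0.1141
(0.118, 0.14) 176 t [-0.0391 -0.0024  0.0338] z [0.0575 0.0656 0.0687] fmax 0.1382
(0.15, 0.2) 100 t [-0.0336  0.0202  0.027 ] z [0.0433 0.0583 0.0626] fmax 0.1967
dx,dy,dz [ 0.06 13.59  0.07] w [-0.     0.001 -0.001] dist 13.6 deg 0.1
```

>>> {"method": "apply_moves", "body": {"targets": [{"dx": 0.3, "dy": 1, "dz": 0, "wx": 0, "wy": 0, "wz": 0, "fingers": -0.18}, {"dx": 0.3, "dy": 3, "dz": 0, "wx": 0, "wy": 0, "wz": 0, "fingers": -0.18}, {"dx": 0.3, "dy": 5, "dz": 0, "wx": 0, "wy": 0, "wz": 0, "fingers": -0.18}, {"dx": 0.3, "dy": 7, "dz": 0, "wx": 0, "wy": 0, "wz": 0, "fingers": -0.18}, {"dx": 0.3, "dy": 9, "dz": 0, "wx": 0, "wy": 0, "wz": 0, "fingers": -0.18}, {"dx": 0.3, "dy": 11, "dz": 0, "wx": 0, "wy": 0, "wz": 0, "fingers": -0.18}, {"dx": 0.3, "dy": 12.5, "dz": 0, "wx": 0, "wy": 0, "wz": 0, "fingers": -0.18}, {"dx": 0.3, "dy": 13.5, "dz": 0, "wx": 0, "wy": 0, "wz": 0, "fingers": -0.18}, {"dx": 0.3, "dy": 13.5, "dz": 0.6, "wx": 0, "wy": 0, "wz": 0, "fingers": -0.18}, {"dx": 0.3, "dy": 13.5, "dz": 1.2, "wx": 0, "wy": 0, "wz": 0, "fingers": -0.18}, {"dx": 0.3, "dy": 13.5, "dz": 1.2, "wx": 0, "wy": 0, "wz": 0, "fingers": -0.18}]}}

```text
t: 14.2
eef_pos: [0.4202, 0.0785, 0.0717]
tcp_rot: [-0.322, -3.123, 0.001]
contact_force: [-0.9, -0.1, -2.6]
grip_width: 0.0517
```

```bash
python3 - <<'E'
from h import *
s=observe();print(s['eef_pos'],s['contact_force'],s['grip_width'])
d=get_image('top');bars(d);save(d,'in2.png',(170,130,330,260),5)
E
```

```text
[0.42020754 0.07847743 0.07167052] [-0.90517272 -0.06291645 -2.58845725] 0.05171947594107132
bar [191 230  29  15 292] ((462.6988830566406, 260.1209411621094), (75.91366577148438, 28.75489044189453), 78.6384048461914) [462.5 260.4]
```

View pics/in2.png

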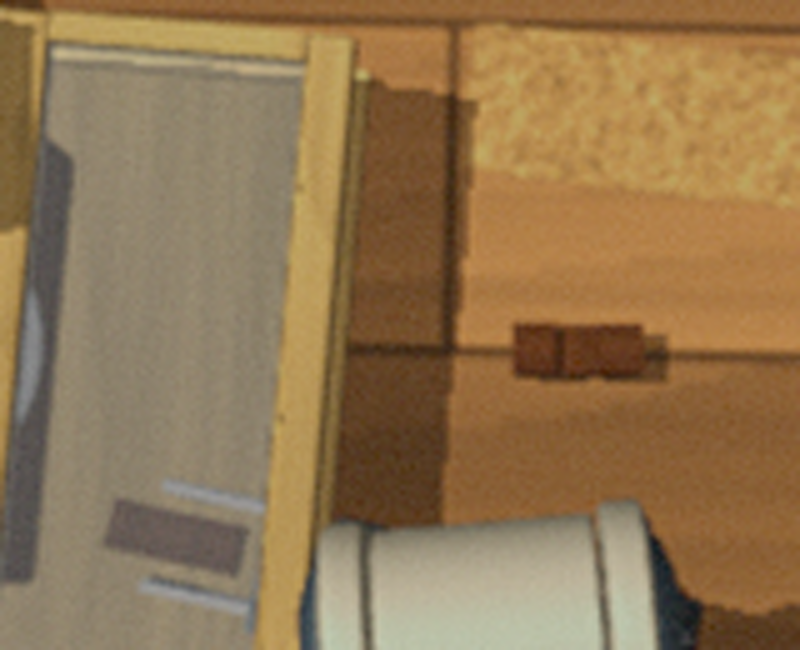

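>>> {"method": "apply_moves", "body": {"targets": [{"dx": 0, "dy": 0, "dz": 0, "wx": 0, "wy": 0, "wz": 0, "fingers": 0.0}, {"dx": 0, "dy": 0, "dz": 0, "wx": 0, "wy": 0, "wz": 0, "fingers": 0.3}, {"dx": 0, "dy": 0, "dz": 0, "wx": 0, "wy": 0, "wz": 0, "fingers": 0.3}, {"dx": 0, "dy": 0, "dz": 0, "wx": 0, "wy": 0, "wz": 0, "fingers": 0.3}, {"dx": 0, "dy": 0, "dz": 0, "wx": 0, "wy": 0, "wz": 0, "fingers": 0.3}, {"dx": 0, "dy": 0, "dz": 0, "wx": 0, "wy": 0, "wz": 0, "fingers": 0.3}, {"dx": 0, "dy": 0, "dz": -0.6, "wx": 0, "wy": 0, "wz": 0, "fingers": 0.3}, {"dx": 0, "dy": 0, "dz": -1.2, "wx": 0, "wy": 0, "wz": 0, "fingers": 0.3}, {"dx": 0, "dy": 0, "dz": -1.8, "wx": 0, "wy": 0, "wz": 0, "fingers": 0.3}, {"dx": 0, "dy": 0, "dz": -2.2, "wx": 0, "wy": 0, "wz": 0, "fingers": 0.3}, {"dx": 0, "dy": 0, "dz": -2.2, "wx": 0, "wy": 0, "wz": 0, "fingers": 0.3}], "force": 35}}

```text
t: 15.35
eef_pos: [0.4215, 0.0792, 0.0961]
tcp_rot: [0.321, 3.124, 0.001]
contact_force: [0.3, -0.3, -3.7]
grip_width: 0.0399
```

```bash
python3 - <<'E'
from h import *
s=observe();print(s['eef_pos'],s['contact_force'],s['ft_torque'],s['grip_width'])
d=get_image('top');bars(d,.055)
go([.395,-.12,s['eef_pos'][2]],78.3)
E
```

```text
[0.42153155 0.07917765 0.09614806] [ 0.30288434 -0.27509672 -3.69572333] [-0.1905951  -0.00107773 -0.0651949 ] 0.039878507119763346
bar [189 229  29  16 291] ((464.26031494140625, 261.5661315917969), (76.69947052001953, 29.86945915222168), 79.2736587524414) [463.  262.7]
dx,dy,dz [ -1.48 -20.03  -0.06] w [ 0.     0.001 -0.001] dist 20.1 deg 0.1
```

>>> {"method": "apply_moves", "body": {"targets": [{"dx": 0, "dy": -1, "dz": 0, "wx": 0, "wy": 0, "wz": 0, "fingers": 0.3}, {"dx": 0, "dy": -2.5, "dz": 0, "wx": 0, "wy": 0, "wz": 0, "fingers": 0.3}, {"dx": 0, "dy": -4, "dz": 0, "wx": 0, "wy": 0, "wz": 0, "fingers": 0.3}, {"dx": 0, "dy": -6, "dz": 0, "wx": 0, "wy": 0, "wz": 0, "fingers": 0.3}, {"dx": 0, "dy": -8, "dz": 0, "wx": 0, "wy": 0, "wz": 0, "fingers": 0.3}, {"dx": 0, "dy": -10, "dz": 0, "wx": 0, "wy": 0, "wz": 0, "fingers": 0.3}, {"dx": 0, "dy": -12, "dz": 0, "wx": 0, "wy": 0, "wz": 0, "fingers": 0.3}, {"dx": 0, "dy": -14, "dz": 0, "wx": 0, "wy": 0, "wz": 0, "fingers": 0.3}, {"dx": -0.5, "dy": -16, "dz": 0, "wx": 0, "wy": 0, "wz": 0, "fingers": 0.3}, {"dx": -1, "dy": -18, "dz": 0, "wx": 0, "wy": 0, "wz": 0, "fingers": 0.3}, {"dx": -1.5, "dy": -20, "dz": 0, "wx": 0, "wy": 0, "wz": 0, "fingers": 0.3}, {"dx": -1.5, "dy": -20, "dz": 0, "wx": 0, "wy": 0, "wz": 0, "fingers": 0.3}, {"dx": -1.5, "dy": -20, "dz": 0, "wx": 0, "wy": 0, "wz": 0, "fingers": 0.3}]}}

```text
t: 16.7
eef_pos: [0.3945, -0.1201, 0.0948]
tcp_rot: [-0.323, -3.124, -0.001]
contact_force: [-0.2, -0.2, -3.2]
grip_width: 0.0399
```

```bash
cat >> h.py <<'E'
def obj(c,r=.05,zl=.012,zh=.07):
    for n in('scene','top'):
        d=get_image(n);p=cloud(d).reshape(-1,3);k=(np.hypot(p[:,0]-c[0],p[:,1]-c[1])<r)&(p[:,2]>zl)&(p[:,2]<zh);q=p[k]
        if len(q)>5: print(n,len(q),[np.round(v,1) for v in cv2.minAreaRect((q[:,:2]*1000).astype(np.float32))],'mean',q.mean(0).round(4),'z',np.percentile(q[:,2],[5,50,95]).round(4))
E
python3 - <<'E'
from h import *
s=observe();print(s['eef_pos'],s['contact_force'],s['ft_torque'],s['grip_width'])
d=get_image('scene');P=cloud(d);reacher(P,s,78.3,0.0)
d=get_image('top');bars(d);P=cloud(d);reacher(P,s,78.3,.0)
a=np.radians(78.3);c=s['eef_pos'][:2]+.19*np.array([np.cos(a),np.sin(a)]);print(c);obj(c,.012,.03)
E
```

```text
[ 0.39450117 -0.12011906  0.09478862] [-0.23863433 -0.16428081 -3.18112716] [-0.14346582  0.06820005  0.00037026] 0.03986285979863009
(-0.085, -0.045) 304 t [-0.0278 -0.022   0.0101] z [0.0327 0.0628 0.0722] fmax -0.0455
(0.065, 0.115) 94 t [-0.0111 -0.0081 -0.0005] z [0.0615 0.0693 0.0725] fmax 0.1139
(0.118, 0.14) 144 t [-0.043  -0.0103  0.0316] z [0.0364 0.0704 0.0736] fmax 0.1395
(0.15, 0.2) 315 t [-0.0263 -0.0219  0.015 ] z [0.0336 0.0545 0.0646] fmax 0.1991
(0.065, 0.115) 84 t [-0.0088 -0.0023  0.004 ] z [0.067  0.073  0.0767] fmax 0.1136
(0.118, 0.14) 149 t [-0.0384 -0.0025  0.0334] z [0.0666 0.073  0.0768] fmax 0.1397
(0.15, 0.2) 282 t [-0.0225 -0.003   0.0161] z [0.0443 0.0563 0.0676] fmax 0.1989
[0.43303076 0.06593327]
scene 39 [array([429.9,  66.6]), array([23. , 15.2]), np.float64(82.3)] mean [0.4286 0.0675 0.0559] z [0.0522 0.0549 0.0636]
top 64 [array([434.,  66.]), array([21.3, 21.4]), np.float64(1.1)] mean [0.4334 0.066  0.0553] z [0.0517 0.055  0.0583]
```

>>> {"method": "apply_moves", "body": {"targets": [{"dx": 0, "dy": 0, "dz": 0.8, "wx": 0, "wy": 0, "wz": 0, "fingers": 0.3}, {"dx": 0, "dy": 0, "dz": 1.6, "wx": 0, "wy": 0, "wz": 0, "fingers": 0.3}, {"dx": 0, "dy": 0, "dz": 2.1, "wx": 0, "wy": 0, "wz": 0, "fingers": 0.3}, {"dx": 0, "dy": 0, "dz": 2.4, "wx": 0, "wy": 0, "wz": 0, "fingers": 0.3}, {"dx": 0, "dy": 0, "dz": 2.4, "wx": 0, "wy": 0, "wz": 0, "fingers": 0.3}, {"dx": 0, "dy": 0, "dz": 2.4, "wx": 0, "wy": 0, "wz": 0, "fingers": 0.1}, {"dx": 0, "dy": 0, "dz": 2.4, "wx": 0, "wy": 0, "wz": 0, "fingers": 0.0}, {"dx": 0, "dy": 0, "dz": 2.4, "wx": 0, "wy": 0, "wz": 0, "fingers": -0.1}, {"dx": 0, "dy": 0, "dz": 2.4, "wx": 0, "wy": 0, "wz": 0, "fingers": -0.18}, {"dx": 0, "dy": 0, "dz": 2.4, "wx": 0, "wy": 0, "wz": 0, "fingers": -0.18}, {"dx": 0, "dy": 0, "dz": 2.4, "wx": 0, "wy": 0, "wz": 0, "fingers": -0.18}, {"dx": 0, "dy": 0, "dz": 0, "wx": 0, "wy": 0, "wz": 0, "fingers": -0.18}, {"dx": 0, "dy": 0, "dz": -2, "wx": 0, "wy": 0, "wz": 0, "fingers": -0.18}, {"dx": 0, "dy": 0, "dz": -4, "wx": 0, "wy": 0, "wz": 0, "fingers": -0.18}, {"dx": 0, "dy": 0, "dz": -4, "wx": 0, "wy": 0, "wz": 0, "fingers": -0.18}]}}

```text
t: 18.4
eef_pos: [0.3964, -0.1203, 0.1382]
tcp_rot: [0.321, 3.12, -0.002]
contact_force: [0.0, -0.8, -3.1]
grip_width: 0.0521
```

```bash
python3 - <<'E'
from h import *
s=observe();print(s['eef_pos'],s['contact_force'],s['ft_torque'],s['grip_width'])
d=get_image('scene');reacher(cloud(d),s,78.3,0.02)
d=get_image('top');reacher(cloud(d),s,78.3,.02)
a=np.radians(78.3);obj([.433,.066],.05,.012,.045);obj([.571,.043],.05)
go([.694,-.104,s['eef_pos'][2]],84)
E
```

```text
[ 0.39639348 -0.12030653  0.13821502] [ 0.02887094 -0.78992392 -3.13584432] [-0.01432938 -0.06403859 -0.00058863] 0.052069439552815074
(-0.085, -0.045) 252 t [-0.0255 -0.0184  0.0116] z [0.0958 0.113  0.1154] fmax -0.0459
(0.065, 0.115) 95 t [-0.0112 -0.0082 -0.0015] z [0.1061 0.114  0.1168] fmax 0.1137
(0.118, 0.14) 158 t [-0.0439 -0.0107  0.0338] z [0.103  0.115  0.1181] fmax 0.1379
(0.15, 0.2) 199 t [-0.0365 -0.0308  0.0249] z [0.0955 0.104  0.1102] fmax 0.1973
(0.065, 0.115) 90 t [-0.0081 -0.0019  0.0046] z [0.109  0.1145 0.1177] fmax 0.1139
(0.118, 0.14) 191 t [-0.0379 -0.0015  0.0348] z [0.1085 0.1154 0.1191] fmax 0.1387
(0.15, 0.2) 104 t [-0.0323  0.0217  0.0283] z [0.1    0.1086 0.1124] fmax 0.1969
scene 255 [array([439.3,  63.3]), array([72.4, 31.8]), np.float64(76.6)] mean [0.4422 0.0616 0.0228] z [0.0144 0.0249 0.0285]
top 270 [array([437.1,  62.7]), array([71.5, 27.8]), np.float64(77.3)] mean [0.4371 0.0627 0.0257] z [0.0173 0.0267 0.0327]
scene 308 [array([571.8,  44. ]), array([29.9, 72.8]), np.float64(0.9)] mean [0.5747 0.0417 0.0228] z [0.0142 0.0251 0.0287]
top 276 [array([569.4,  42.7]), array([27.9, 69.2]), np.float64(0.8)] mean [0.5692 0.0422 0.0256] z [0.0163 0.0269 0.0329]
dx,dy,dz [-29.01   7.62  -0.51] w [ 0.    -0.002 -0.1  ] dist 30.0 deg 5.7
```

>>> {"method": "apply_moves", "body": {"targets": [{"dx": -2, "dy": 0.5, "dz": -0.5, "wx": 0, "wy": 0, "wz": 0, "fingers": -0.18}, {"dx": -5, "dy": 1.3, "dz": -0.5, "wx": 0, "wy": 0, "wz": -0.02, "fingers": -0.18}, {"dx": -9, "dy": 2.4, "dz": -0.5, "wx": 0, "wy": 0, "wz": -0.03, "fingers": -0.18}, {"dx": -13, "dy": 3.4, "dz": -0.5, "wx": 0, "wy": 0, "wz": -0.05, "fingers": -0.18}, {"dx": -17, "dy": 4.5, "dz": -0.5, "wx": 0, "wy": 0, "wz": -0.06, "fingers": -0.18}, {"dx": -21, "dy": 5.5, "dz": -0.5, "wx": 0, "wy": 0, "wz": -0.08, "fingers": -0.18}, {"dx": -25, "dy": 6.6, "dz": -0.5, "wx": 0, "wy": 0, "wz": -0.09, "fingers": -0.18}, {"dx": -28, "dy": 7.4, "dz": -0.5, "wx": 0, "wy": 0, "wz": -0.1, "fingers": -0.18}, {"dx": -28.6, "dy": 7.6, "dz": -0.5, "wx": 0, "wy": 0, "wz": -0.1, "fingers": -0.18}, {"dx": -28.6, "dy": 7.6, "dz": 1, "wx": 0, "wy": 0, "wz": -0.1, "fingers": -0.18}, {"dx": -28.6, "dy": 7.6, "dz": 3, "wx": 0, "wy": 0, "wz": -0.1, "fingers": -0.18}, {"dx": -28.6, "dy": 7.6, "dz": 4.5, "wx": 0, "wy": 0, "wz": -0.1, "fingers": -0.18}, {"dx": -28.6, "dy": 7.6, "dz": 5.5, "wx": 0, "wy": 0, "wz": -0.1, "fingers": -0.18}, {"dx": -28.6, "dy": 7.6, "dz": 5.5, "wx": 0, "wy": 0, "wz": -0.1, "fingers": -0.18}, {"dx": -28.6, "dy": 7.6, "dz": 5.5, "wx": 0, "wy": 0, "wz": -0.1, "fingers": -0.18}]}}

```text
t: 20.2
eef_pos: [0.6902, -0.1037, 0.0807]
tcp_rot: [0.165, 3.137, -0.0]
contact_force: [0.1, -0.6, -2.6]
grip_width: 0.052
```

```bash
cat >> h.py <<'E'
def rfix(yaw=84.,o=(.6935,-.101)):
    for nme in('top','scene'):
        p=cloud(get_image(nme)).reshape(-1,3);ref=np.load(nme+'.npy').reshape(-1,3)
        a=np.radians(yaw);X=np.array([np.cos(a),np.sin(a)]);Y=np.array([-X[1],X[0]])
        for lab,q in(('ref',ref),('now',p)):
            k=(q[:,0]>.63)&(q[:,0]<.76)&(q[:,1]>-.24)&(q[:,1]<.13)&(q[:,2]>.02)&(q[:,2]<.052);q=q[k]
            s=(q[:,:2]-o)@X;t=(q[:,:2]-o)@Y;r=[np.percentile(s,99.5)]
            for lo,hi in((.07,.115),(.12,.137),(.15,.2)):
                j=(s>lo)&(s<hi);r+=[np.percentile(t[j],[3,97]).mean()] if j.sum()>3 else [np.nan]
            j=(s>.12)&(s<.137);print(nme,lab,np.round(np.array(r)*1000,1),'ztop',np.median(q[j,2]).round(4))
E
python3 - <<'E'
from h import *
s=observe();print(s['eef_pos'],s['contact_force'],s['ft_torque'],s['grip_width']);rfix()
E
```

```text
[ 0.69024225 -0.10368823  0.08068207] [ 0.14082271 -0.57735839 -2.64948614] [0.02928132 0.08187388 0.01262314] 0.05197345277757028
top ref [194.8   1.4   1.9   0.7] ztop 0.0476
top now [1.926e+02       nan 8.100e+00 1.000e-01] ztop 0.0368
scene ref [197.8  -1.6  -2.3  -1.8] ztop 0.0456
scene now [194.7  -9.2  -5.3  -5. ] ztop 0.0463
```

```bash
sed -i "s/def rfix(yaw=84.,o=(.6935,-.101)):/def rfix(yaw=84.,o=(.6935,-.101),up=0):/; s/            k=(q\[:,0\]>.63)/            if lab=='now': q=q-[0,0,up]\n            k=(q[:,0]>.63)/" h.py; python3 - <<'E'
from h import *
rfix(up=.0135)
E
```

```text
top ref [194.8   1.4   1.9   0.7] ztop 0.0476
top now [193.5  -1.1  -0.8  -1.5] ztop 0.0465
scene ref [197.8  -1.6  -2.3  -1.8] ztop 0.0456
scene now [195.   -4.7  -4.3  -4.9] ztop 0.0443
```

>>> {"method": "apply_moves", "body": {"targets": [{"dx": 0.25, "dy": 0.35, "dz": 0.4, "wx": 0, "wy": 0, "wz": 0, "fingers": -0.18}, {"dx": 0.25, "dy": 0.35, "dz": 0.9, "wx": 0, "wy": 0, "wz": 0, "fingers": -0.18}, {"dx": 0.25, "dy": 0.35, "dz": 1.25, "wx": 0, "wy": 0, "wz": 0, "fingers": -0.18}, {"dx": 0.25, "dy": 0.35, "dz": 1.25, "wx": 0, "wy": 0, "wz": 0, "fingers": -0.18}, {"dx": 0.25, "dy": 0.35, "dz": 1.25, "wx": 0, "wy": 0, "wz": 0, "fingers": -0.25}, {"dx": 0.25, "dy": 0.35, "dz": 1.25, "wx": 0, "wy": 0, "wz": 0, "fingers": -0.35}, {"dx": 0.25, "dy": 0.35, "dz": 1.25, "wx": 0, "wy": 0, "wz": 0, "fingers": -0.6}, {"dx": 0.25, "dy": 0.35, "dz": 1.25, "wx": 0, "wy": 0, "wz": 0, "fingers": -1}, {"dx": 0.25, "dy": 0.35, "dz": 1.25, "wx": 0, "wy": 0, "wz": 0, "fingers": -1}, {"dx": 0.25, "dy": 0.35, "dz": 1.25, "wx": 0, "wy": 0, "wz": 0, "fingers": -1}, {"dx": 0.25, "dy": 0.35, "dz": 1.25, "wx": 0, "wy": 0, "wz": 0, "fingers": -1}]}}

```text
t: 21.5
eef_pos: [0.6883, -0.0999, 0.0674]
tcp_rot: [-0.165, -3.137, 0.0]
contact_force: [-0.2, 0.4, -0.3]
grip_width: 0.0878
```

```bash
python3 - <<'E'
from h import *
s=observe();print(s['eef_pos'],s['contact_force'],s['ft_torque'],s['grip_width']);rfix()
E
```

```text
[ 0.68827811 -0.09988967  0.06743928] [-0.21555897  0.36753019 -0.25027386] [ 0.02638151 -0.03457036  0.02263507] 0.08781000355011964
top ref [194.8   1.4   1.9   0.7] ztop 0.0476
top now [196.9  -0.7  -0.6  -1.3] ztop 0.0473
scene ref [197.8  -1.6  -2.3  -1.8] ztop 0.0456
scene now [196.7  -4.6  -4.3  -4. ] ztop 0.0453
```

```bash
python3 - <<'E'
from h import *
go([.5705,.0433,.16],1)
E
```

```text
dx,dy,dz [13.22 13.   -9.24] w [-0.    -0.     1.448] dist 20.7 deg 83.0
```

>>> {"method": "apply_moves", "body": {"targets": [{"dx": 0, "dy": 0, "dz": -3, "wx": 0, "wy": 0, "wz": 0, "fingers": -1}, {"dx": 0, "dy": 0, "dz": -6, "wx": 0, "wy": 0, "wz": 0, "fingers": -1}, {"dx": 0, "dy": 0, "dz": -9.2, "wx": 0, "wy": 0, "wz": 0, "fingers": -1}, {"dx": 2, "dy": 2, "dz": -9.2, "wx": 0, "wy": 0, "wz": 0.14, "fingers": -1}, {"dx": 4, "dy": 4, "dz": -9.2, "wx": 0, "wy": 0, "wz": 0.28, "fingers": -1}, {"dx": 6, "dy": 6, "dz": -9.2, "wx": 0, "wy": 0, "wz": 0.42, "fingers": -1}, {"dx": 8, "dy": 8, "dz": -9.2, "wx": 0, "wy": 0, "wz": 0.56, "fingers": -1}, {"dx": 10, "dy": 10, "dz": -9.2, "wx": 0, "wy": 0, "wz": 0.7, "fingers": -1}, {"dx": 12, "dy": 12, "dz": -9.2, "wx": 0, "wy": 0, "wz": 0.84, "fingers": -1}, {"dx": 13.2, "dy": 13, "dz": -9.2, "wx": 0, "wy": 0, "wz": 0.98, "fingers": -1}, {"dx": 13.2, "dy": 13, "dz": -9.2, "wx": 0, "wy": 0, "wz": 1.12, "fingers": -1}, {"dx": 13.2, "dy": 13, "dz": -9.2, "wx": 0, "wy": 0, "wz": 1.26, "fingers": -1}, {"dx": 13.2, "dy": 13, "dz": -9.2, "wx": 0, "wy": 0, "wz": 1.4, "fingers": -1}, {"dx": 13.2, "dy": 13, "dz": -9.2, "wx": 0, "wy": 0, "wz": 1.448, "fingers": -1}, {"dx": 13.2, "dy": 13, "dz": -9.2, "wx": 0, "wy": 0, "wz": 1.448, "fingers": -1}, {"dx": 13.2, "dy": 13, "dz": -9.2, "wx": 0, "wy": 0, "wz": 1.448, "fingers": -1}]}}

```text
t: 23.2
eef_pos: [0.5707, 0.0433, 0.1598]
tcp_rot: [2.2, 2.243, 0.0]
contact_force: [-0.3, 0.5, 0.2]
grip_width: 0.088
```

```bash
python3 - <<'E'
from h import *
d=get_image('top');save(d,'m1.png',(160,110,520,330),2.2);rfix();obj([.571,.043],.05);obj([.438,.063],.05)
go([.5705,.0433,.004],1)
E
```

```text
top ref [194.8   1.4   1.9   0.7] ztop 0.0476
top now [196.2   nan -27.2 -32.1] ztop 0.0475
scene ref [197.8  -1.6  -2.3  -1.8] ztop 0.0456
scene now [196.7  -4.3  -4.2  -4. ] ztop 0.0454
scene 302 [array([572.3,  44.3]), array([29.9, 74.3]), np.float64(1.4)] mean [0.5746 0.0416 0.023 ] z [0.0139 0.025  0.0289]
scene 256 [array([439.9,  63.2]), array([72.6, 35.2]), np.float64(74.6)] mean [0.4422 0.0614 0.0227] z [0.0135 0.0248 0.0288]
top 253 [array([436.7,  60.6]), array([67.6, 27.8]), np.float64(77.8)] mean [0.4365 0.0601 0.0256] z [0.0164 0.027  0.033 ]
dx,dy,dz [ 0.   -0.02 15.56] w [-0.     0.     0.001] dist 15.6 deg 0.0
```

View pics/m1.png

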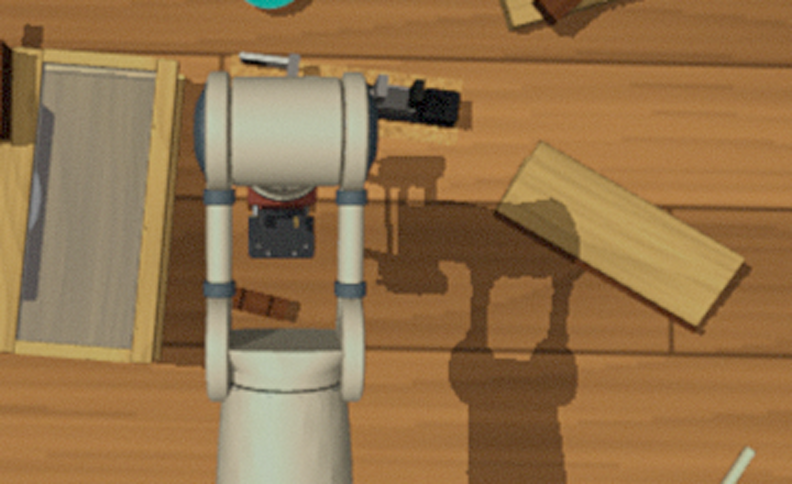

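>>> {"method": "apply_moves", "body": {"targets": [{"dx": 0, "dy": 0, "dz": 4, "wx": 0, "wy": 0, "wz": 0, "fingers": -0.9}, {"dx": 0, "dy": 0, "dz": 8, "wx": 0, "wy": 0, "wz": 0, "fingers": -0.8}, {"dx": 0, "dy": 0, "dz": 11, "wx": 0, "wy": 0, "wz": 0, "fingers": -0.6}, {"dx": 0, "dy": 0, "dz": 13.5, "wx": 0, "wy": 0, "wz": 0, "fingers": -0.4}, {"dx": 0, "dy": 0, "dz": 15, "wx": 0, "wy": 0, "wz": 0, "fingers": -0.3}, {"dx": 0, "dy": 0, "dz": 15.5, "wx": 0, "wy": 0, "wz": 0, "fingers": -0.3}, {"dx": 0, "dy": 0, "dz": 15.5, "wx": 0, "wy": 0, "wz": 0, "fingers": 0}, {"dx": 0, "dy": 0, "dz": 15.5, "wx": 0, "wy": 0, "wz": 0, "fingers": 0.6}, {"dx": 0, "dy": 0, "dz": 15.5, "wx": 0, "wy": 0, "wz": 0, "fingers": 0.6}, {"dx": 0, "dy": 0, "dz": 15.5, "wx": 0, "wy": 0, "wz": 0, "fingers": 0.6}, {"dx": 0, "dy": 0, "dz": 15.5, "wx": 0, "wy": 0, "wz": 0, "fingers": 0.6}], "force": 25}}

```text
t: 24.65
eef_pos: [0.5711, 0.0433, 0.0054]
tcp_rot: [2.201, 2.241, 0.001]
contact_force: [0.7, -0.2, -0.7]
grip_width: 0.0207
```

```bash
cat >> h.py <<'E'
C=np.array([.5305,-.3723,.065]);az=-29.6;tl=20.
ca,sa=np.cos(np.radians(az)),np.sin(np.radians(az));ct,st=np.cos(np.radians(tl)),np.sin(np.radians(tl))
SX=np.array([ca*ct,sa*ct,st]);SY=np.array([-sa,ca,0]);SN=np.array([-ca*st,-sa*st,ct])
def sgo(x,y,h,off=0.):  # TCP over slope, height h above face
    p=C+SX*x+SY*y+SN*h;M=pose(az,tl,az);print('chk',(M.apply([0,0,1])+SN).round(3),M.apply([0,1,0])@SX,p.round(4));go(p,az,tl,az)
E
python3 - <<'E'
from h import *
s=observe();print(s['eef_pos'],s['contact_force'],s['grip_width'],s['joints'].round(2))
sgo(-.016,.045,.004);sgo(-.016,.045,.06);go([.5705,.0433,.2],1)
E
```

```text
[0.57114576 0.0432851  0.00544847] [ 0.70031601 -0.15324662 -0.7462749 ] 0.020660202409676975 [ 0.02  0.06  1.6   0.    1.48 -0.  ]
chk [ 0. -0.  0.] 0.9999999999999999 [ 0.5385 -0.3251  0.0633]
dx,dy,dz [-36.77  -3.92  -5.79] w [-0.339 -0.094  0.529] dist 37.4 deg 36.4
chk [ 0. -0.  0.] 0.9999999999999999 [ 0.5218 -0.3156  0.1159]
dx,dy,dz [-35.8   -5.56 -11.05] w [-0.339 -0.094  0.529] dist 37.9 deg 36.4
dx,dy,dz [  0.    -0.04 -19.46] w [ 0.001 -0.     0.   ] dist 19.5 deg 0.1
```

>>> {"method": "apply_moves", "body": {"targets": [{"dx": 0, "dy": 0, "dz": 0, "wx": 0, "wy": 0, "wz": 0, "fingers": 0.8}, {"dx": 0, "dy": 0, "dz": 0, "wx": 0, "wy": 0, "wz": 0, "fingers": 0.8}, {"dx": 0, "dy": 0, "dz": -2, "wx": 0, "wy": 0, "wz": 0, "fingers": 0.8}, {"dx": 0, "dy": 0, "dz": -5, "wx": 0, "wy": 0, "wz": 0, "fingers": 0.8}, {"dx": 0, "dy": 0, "dz": -8, "wx": 0, "wy": 0, "wz": 0, "fingers": 0.8}, {"dx": 0, "dy": 0, "dz": -8, "wx": 0, "wy": 0, "wz": 0, "fingers": 0.8}]}}

```text
t: 25.25
eef_pos: [0.5733, 0.0433, 0.0902]
tcp_rot: [2.197, 2.237, 0.01]
contact_force: [0.4, -1.1, 0.7]
grip_width: 0.0087
```

```bash
python3 - <<'E'
from h import *
s=observe();print(s['eef_pos'],s['contact_force'],s['grip_width'])
d=get_image('scene');save(d,'h1.png',(240,160,340,260),5)
E
```

```text
[0.57333232 0.04333709 0.09019206] [ 0.39457849 -1.10062265  0.74299477] 0.008708858754780134
```

View pics/h1.png

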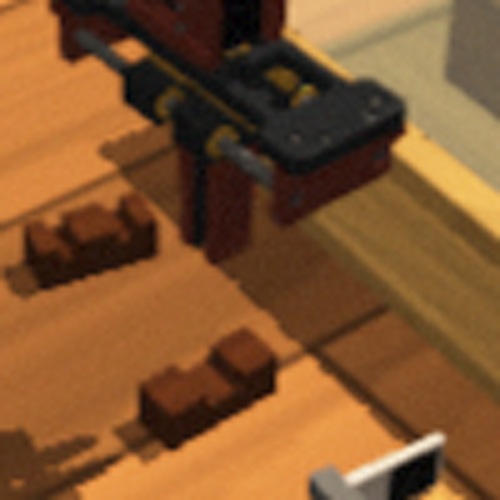

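```bash
python3 - <<'E'
from h import *
s=observe();print(s['eef_pos'],s['joints'].round(3))
d=get_image('scene');P=cloud(d);p=P.reshape(-1,3)
print('tcp px',(proj(d,[s['eef_pos'],s['eef_pos']+[0,0,.019]])).round(1))
k=(abs(p[:,0]-.573)<.045)&(abs(p[:,1]-.0433)<.03)&(p[:,2]>.05)&(p[:,2]<.16)
q=p[k];print(len(q));
for lo in np.arange(.06,.16,.01):
    j=(q[:,2]>=lo)&(q[:,2]<lo+.01)
    if j.sum():print(round(lo,2),j.sum(),q[j].min(0).round(3),q[j].max(0).round(3))
for v in range(200,216,2):print(v,[(u,*(P[v,u]*1000).round(0)) for u in range(278,292,4)])
E
```

```text
[0.57231442 0.04331286 0.08747781] [ 0.016  0.021  1.493 -0.     1.622 -0.002]
tcp px [[282.3 216.6]
 [282.5 210.9]]
205
0.11 20 [0.56  0.031 0.114] [0.588 0.052 0.12 ]
0.12 47 [0.56 0.03 0.12] [0.589 0.055 0.13 ]
0.13 47 [0.56  0.031 0.13 ] [0.588 0.055 0.14 ]
0.14 45 [0.56  0.031 0.141] [0.59  0.053 0.15 ]
0.15 46 [0.559 0.03  0.15 ] [0.59  0.052 0.16 ]
200 [(278, np.float64(568.0), np.float64(32.0), np.float64(144.0)), (282, np.float64(585.0), np.float64(30.0), np.float64(157.0)), (286, np.float64(589.0), np.float64(39.0), np.float64(155.0)), (290, np.float64(588.0), np.float64(52.0), np.float64(148.0))]
202 [(278, np.float64(566.0), np.float64(33.0), np.float64(136.0)), (282, np.float64(582.0), np.float64(33.0), np.float64(147.0)), (286, np.float64(589.0), np.float64(39.0), np.float64(149.0)), (290, np.float64(587.0), np.float64(54.0), np.float64(140.0))]
204 [(278, np.float64(569.0), np.float64(31.0), np.float64(133.0)), (282, np.float64(585.0), np.float64(31.0), np.float64(144.0)), (286, np.float64(588.0), np.float64(40.0), np.float64(141.0)), (290, np.float64(587.0), np.float6
[... 611 characters left out ...]
(282, np.float64(584.0), np.float64(32.0), np.float64(124.0)), (286, np.float64(587.0), np.float64(42.0), np.float64(120.0)), (290, np.float64(490.0), np.float64(140.0), np.float64(-0.0))]
212 [(278, np.float64(477.0), np.float64(106.0), np.float64(0.0)), (282, np.float64(583.0), np.float64(33.0), np.float64(116.0)), (286, np.float64(491.0), np.float64(125.0), np.float64(0.0)), (290, np.float64(496.0), np.float64(135.0), np.float64(-1.0))]
214 [(278, np.float64(483.0), np.float64(102.0), np.float64(-1.0)), (282, np.float64(490.0), np.float64(111.0), np.float64(-0.0)), (286, np.float64(496.0), np.float64(120.0), np.float64(-0.0)), (290, np.float64(500.0), np.float64(132.0), np.float64(-4.0))]
```

>>> {"method": "apply_moves", "body": {"targets": [{"dx": 0, "dy": 0, "dz": 0, "wx": 0, "wy": 0, "wz": 0, "fingers": -0.4}, {"dx": 0, "dy": 0, "dz": 0, "wx": 0, "wy": 0, "wz": 0, "fingers": -0.4}, {"dx": 0, "dy": 0, "dz": 0, "wx": 0, "wy": 0, "wz": 0, "fingers": -0.4}, {"dx": 0, "dy": 0, "dz": 3, "wx": 0, "wy": 0, "wz": 0, "fingers": -0.4}, {"dx": 0, "dy": 0, "dz": 6, "wx": 0, "wy": 0, "wz": 0, "fingers": -0.4}, {"dx": 0, "dy": 0, "dz": 8, "wx": 0, "wy": 0, "wz": 0, "fingers": -0.4}, {"dx": 0, "dy": 0, "dz": 8.6, "wx": 0, "wy": 0, "wz": 0, "fingers": -0.4}, {"dx": 0, "dy": 0, "dz": 8.9, "wx": 0, "wy": 0, "wz": 0, "fingers": -0.4}, {"dx": 0, "dy": 0, "dz": 9.1, "wx": 0, "wy": 0, "wz": 0, "fingers": -0.4}, {"dx": 0, "dy": 0, "dz": 9.1, "wx": 0, "wy": 0, "wz": 0, "fingers": -0.4}]}}

```text
t: 26.35
eef_pos: [0.5715, 0.0433, -0.0052]
tcp_rot: [2.201, 2.24, 0.002]
contact_force: [-0.7, -0.6, -0.2]
grip_width: 0.0615
```

```bash
python3 - <<'E'
from h import *
s=observe();print(s['eef_pos'],s['contact_force'],s['grip_width'])
d=get_image('scene');save(d,'h2.png',(240,160,340,260),5)
P=cloud(d);p=P.reshape(-1,3)
q=p[(abs(p[:,0]-.573)<.07)&(abs(p[:,1]-.0433)<.03)&(p[:,2]>.006)&(p[:,2]<.1)]
for lo in np.arange(0,.1,.01):
    j=(q[:,2]>=lo)&(q[:,2]<lo+.01)
    if j.sum():print(round(lo,2),j.sum(),q[j].min(0).round(3),q[j].max(0).round(3))
E
```

```text
[ 0.57145765  0.04328096 -0.00519831] [-0.72054442 -0.60610615 -0.17703786] 0.06147465017787761
0.0 11 [0.584 0.019 0.006] [0.587 0.048 0.01 ]
0.01 71 [0.557 0.014 0.01 ] [0.587 0.058 0.02 ]
0.02 131 [0.534 0.013 0.02 ] [0.614 0.064 0.03 ]
0.03 52 [0.533 0.018 0.03 ] [0.615 0.054 0.04 ]
0.04 40 [0.534 0.03  0.04 ] [0.615 0.053 0.05 ]
0.05 43 [0.534 0.03  0.05 ] [0.616 0.051 0.06 ]
0.06 39 [0.533 0.03  0.06 ] [0.617 0.05  0.07 ]
0.07 31 [0.532 0.03  0.07 ] [0.618 0.051 0.08 ]
0.08 25 [0.529 0.03  0.081] [0.619 0.052 0.089]
0.09 7 [0.538 0.039 0.091] [0.541 0.048 0.099]
```

View pics/h2.png

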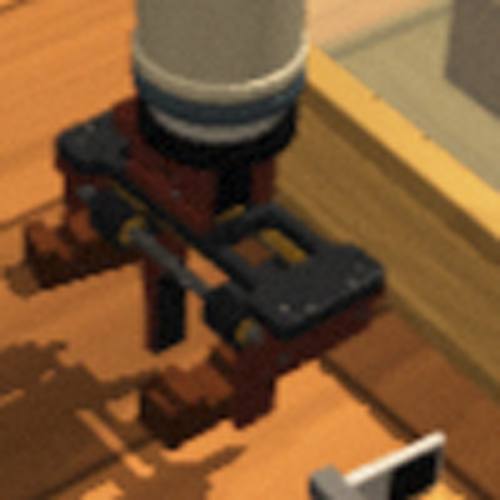

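>>> {"method": "apply_moves", "body": {"targets": [{"dx": 0, "dy": 0, "dz": 0.5, "wx": 0, "wy": 0, "wz": 0, "fingers": -0.4}, {"dx": 0, "dy": 0, "dz": 1.0, "wx": 0, "wy": 0, "wz": 0, "fingers": -0.4}, {"dx": 0, "dy": 0, "dz": 1.4, "wx": 0, "wy": 0, "wz": 0, "fingers": -0.4}, {"dx": 0, "dy": 0, "dz": 1.4, "wx": 0, "wy": 0, "wz": 0, "fingers": -0.1}, {"dx": 0, "dy": 0, "dz": 1.4, "wx": 0, "wy": 0, "wz": 0, "fingers": 0.2}, {"dx": 0, "dy": 0, "dz": 1.4, "wx": 0, "wy": 0, "wz": 0, "fingers": 0.6}, {"dx": 0, "dy": 0, "dz": 1.4, "wx": 0, "wy": 0, "wz": 0, "fingers": 0.6}, {"dx": 0, "dy": 0, "dz": 1.4, "wx": 0, "wy": 0, "wz": 0, "fingers": 0.6}, {"dx": 0, "dy": 0, "dz": 1.4, "wx": 0, "wy": 0, "wz": 0, "fingers": 0.6}]}}

```text
t: 27.3
eef_pos: [0.5708, 0.0433, -0.0201]
tcp_rot: [2.201, 2.241, 0.0]
contact_force: [-1.3, 0.6, 0.5]
grip_width: 0.028
```

```bash
python3 - <<'E'
from h import *
s=observe();print(s['eef_pos'],s['contact_force'],s['grip_width'])
# finger end is 26 mm behind TCP: TCP height above face = grasp height (same as over table)
h=s['eef_pos'][2];sgo(-.016,.045,h+.003);sgo(-.016,.045,h+.06);go([.5705,.0433,.14],1)
E
```

```text
[ 0.5707881   0.0433115  -0.02013559] [-1.2979334   0.57310613  0.50612835] 0.027964156052628197
chk [ 0. -0.  0.] 0.9999999999999999 [ 0.5448 -0.3286  0.0434]
dx,dy,dz [-37.14  -3.27  -6.36] w [-0.34  -0.093  0.529] dist 37.8 deg 36.4
chk [ 0. -0.  0.] 0.9999999999999999 [ 0.5278 -0.319   0.097 ]
dx,dy,dz [-36.15  -4.94 -11.71] w [-0.34  -0.093  0.529] dist 38.3 deg 36.4
dx,dy,dz [ -0.    -0.03 -16.01] w [0. 0. 0.] dist 16.0 deg 0.0
```

>>> {"method": "apply_moves", "body": {"targets": [{"dx": 0, "dy": 0, "dz": -3, "wx": 0, "wy": 0, "wz": 0, "fingers": 0.6}, {"dx": 0, "dy": 0, "dz": -7, "wx": 0, "wy": 0, "wz": 0, "fingers": 0.6}, {"dx": 0, "dy": 0, "dz": -11, "wx": 0, "wy": 0, "wz": 0, "fingers": 0.6}, {"dx": -2, "dy": -0.3, "dz": -15, "wx": 0, "wy": 0, "wz": 0, "fingers": 0.6}, {"dx": -6, "dy": -0.8, "dz": -16, "wx": -0.05, "wy": -0.014, "wz": 0.08, "fingers": 0.6}, {"dx": -10, "dy": -1.4, "dz": -16, "wx": -0.1, "wy": -0.028, "wz": 0.16, "fingers": 0.6}, {"dx": -14, "dy": -1.9, "dz": -16, "wx": -0.15, "wy": -0.042, "wz": 0.24, "fingers": 0.6}, {"dx": -18, "dy": -2.5, "dz": -16, "wx": -0.2, "wy": -0.056, "wz": 0.32, "fingers": 0.6}, {"dx": -22, "dy": -3, "dz": -16, "wx": -0.26, "wy": -0.07, "wz": 0.4, "fingers": 0.6}, {"dx": -26, "dy": -3.5, "dz": -16, "wx": -0.31, "wy": -0.084, "wz": 0.48, "fingers": 0.6}, {"dx": -30, "dy": -4, "dz": -16, "wx": -0.34, "wy": -0.093, "wz": 0.53, "fingers": 0.6}, {"dx": -34, "dy": -4.6, "dz": -15, "wx": -0.34, "wy": -0.093, "wz": 0.53, "fingers": 0.6}, {"dx": -36.2, "dy": -4.9, "dz": -13, "wx": -0.34, "wy": -0.093, "wz": 0.53, "fingers": 0.6}, {"dx": -36.2, "dy": -4.9, "dz": -11.7, "wx": -0.34, "wy": -0.093, "wz": 0.53, "fingers": 0.6}, {"dx": -36.2, "dy": -4.9, "dz": -11.7, "wx": -0.34, "wy": -0.093, "wz": 0.53, "fingers": 0.6}, {"dx": -36.2, "dy": -4.9, "dz": -11.7, "wx": -0.34, "wy": -0.093, "wz": 0.53, "fingers": 0.6}]}}

```text
t: 28.9
eef_pos: [0.5284, -0.3185, 0.0966]
tcp_rot: [2.447, 1.424, 0.251]
contact_force: [-0.5, -0.4, -0.5]
grip_width: 0.0279
```

```bash
python3 - <<'E'
from h import *
s=observe();print(s['eef_pos'],s['contact_force'],s['grip_width'],s['joints'].round(2))
sgo(-.016,.045,-.020+.003)
for n in('scene','top'):
    d=get_image(n);p=cloud(d).reshape(-1,3)-C;a=p@SX;b=p@SY;c=p@SN
    k=(abs(a)<.06)&(abs(b-.045)<.05)&(c>.03)&(c<.095);print(n,k.sum(),np.percentile(np.c_[a,b,c][k],[3,50,97],axis=0).round(3).tolist())
    if n=='scene': save(d,'s1.png',(20,180,240,340),3)
E
```

```text
[ 0.52842139 -0.31848176  0.09657752] [-0.53948885 -0.37691093 -0.47786124] 0.02794291328152572 [-0.62 -0.2   1.73  0.04  1.27 -0.11]
chk [ 0. -0.  0.] 0.9999999999999999 [ 0.5447 -0.3286  0.0436]
dx,dy,dz [-0.08 -0.    5.64] w [-0.001 -0.001 -0.   ] dist 5.6 deg 0.1
scene 670 [[-0.029, 0.014, 0.059], [-0.001, 0.054, 0.078], [0.01, 0.084, 0.092]]
top 151 [[-0.027, 0.05, 0.065], [-0.014, 0.072, 0.087], [0.0, 0.083, 0.092]]
```

View pics/s1.png

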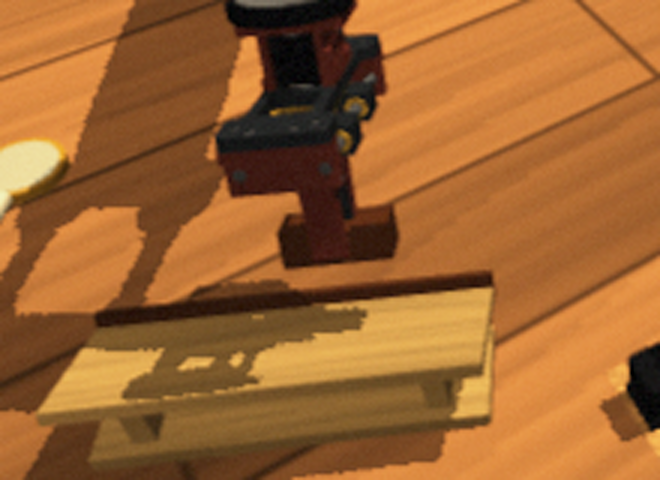

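>>> {"method": "apply_moves", "body": {"targets": [{"dx": 0, "dy": 0.3, "dz": 2, "wx": 0, "wy": 0, "wz": 0, "fingers": 0.6}, {"dx": 0, "dy": 0.3, "dz": 4, "wx": 0, "wy": 0, "wz": 0, "fingers": 0.6}, {"dx": 0, "dy": 0.3, "dz": 5, "wx": 0, "wy": 0, "wz": 0, "fingers": 0.6}, {"dx": 0, "dy": 0.3, "dz": 5.5, "wx": 0, "wy": 0, "wz": 0, "fingers": 0.6}, {"dx": 0, "dy": 0.3, "dz": 5.7, "wx": 0, "wy": 0, "wz": 0, "fingers": 0.6}, {"dx": 0, "dy": 0.3, "dz": 5.7, "wx": 0, "wy": 0, "wz": 0, "fingers": 0.6}, {"dx": 0, "dy": 0.3, "dz": 5.7, "wx": 0, "wy": 0, "wz": 0, "fingers": 0.6}]}}

```text
t: 29.7
eef_pos: [0.548, -0.3308, 0.0453]
tcp_rot: [2.445, 1.422, 0.251]
contact_force: [0.3, -0.2, -0.8]
grip_width: 0.0279
```

```bash
cat >> h.py <<'E'
def slp(y,w=.05):
    for n in('scene','top'):
        d=get_image(n);p=cloud(d).reshape(-1,3)-C;a=p@SX;b=p@SY;c=p@SN
        k=(abs(a)<.056)&(abs(b-y)<w)&(c>.008)&(c<.034);q=np.c_[a,b,c][k]
        if len(q):print(n,k.sum(),np.percentile(q,[3,50,97],axis=0).round(3).tolist(),cv2.minAreaRect((q[:,:2]*1000).astype(np.float32)))
E
python3 - <<'E'
from h import *
s=observe();print(s['eef_pos'],s['contact_force'],s['grip_width'])
slp(.045)
E
```

```text
[ 0.54795318 -0.33076939  0.04531273] [ 0.30464854 -0.22150338 -0.8243699 ] 0.027935153011885618
scene 553 [[-0.049, 0.013, 0.009], [0.003, 0.054, 0.024], [0.014, 0.083, 0.032]] ((-19.467758178710938, 45.30495834350586), (69.6055679321289, 99.0533676147461), 0.5478419065475464)
top 129 [[-0.055, 0.045, 0.009], [-0.015, 0.073, 0.028], [0.004, 0.091, 0.034]] ((-18.696369171142578, 67.52587890625), (46.10240936279297, 78.42339324951172), 82.49762725830078)
```

>>> {"method": "apply_moves", "body": {"targets": [{"dx": 0, "dy": 0, "dz": 0.15, "wx": 0, "wy": 0, "wz": 0, "fingers": 0.6}, {"dx": 0, "dy": 0, "dz": 0.3, "wx": 0, "wy": 0, "wz": 0, "fingers": 0.6}, {"dx": 0, "dy": 0, "dz": 0.3, "wx": 0, "wy": 0, "wz": 0, "fingers": 0.6}]}}

```text
t: 30.1
eef_pos: [0.5484, -0.3312, 0.0424]
tcp_rot: [2.446, 1.422, 0.251]
contact_force: [-4.4, 1.9, 4.8]
grip_width: 0.0278
```

Contact (about 7 N). Release slightly, retract.

>>> {"method": "apply_moves", "body": {"targets": [{"dx": 0, "dy": 0, "dz": -0.1, "wx": 0, "wy": 0, "wz": 0, "fingers": 0.3}, {"dx": 0, "dy": 0, "dz": -0.1, "wx": 0, "wy": 0, "wz": 0, "fingers": 0.2}, {"dx": 0, "dy": 0, "dz": -0.1, "wx": 0, "wy": 0, "wz": 0, "fingers": 0.18}, {"dx": 0, "dy": 0, "dz": -0.1, "wx": 0, "wy": 0, "wz": 0, "fingers": 0.18}, {"dx": 0, "dy": 0, "dz": -0.1, "wx": 0, "wy": 0, "wz": 0, "fingers": 0.18}, {"dx": 0, "dy": 0, "dz": -1, "wx": 0, "wy": 0, "wz": 0, "fingers": 0.18}, {"dx": 0, "dy": 0, "dz": -2, "wx": 0, "wy": 0, "wz": 0, "fingers": 0.1}, {"dx": 0, "dy": 0, "dz": -4, "wx": 0, "wy": 0, "wz": 0, "fingers": -0.2}, {"dx": 0, "dy": 0, "dz": -7, "wx": 0, "wy": 0, "wz": 0, "fingers": -0.4}, {"dx": 0, "dy": 0, "dz": -10, "wx": 0, "wy": 0, "wz": 0, "fingers": -0.4}, {"dx": 0, "dy": 0, "dz": -10, "wx": 0, "wy": 0, "wz": 0, "fingers": -0.4}]}}

```text
t: 31.2
eef_pos: [0.5202, -0.3153, 0.1429]
tcp_rot: [2.438, 1.418, 0.256]
contact_force: [1.2, -0.7, 0.7]
grip_width: 0.0614
```

```bash
python3 - <<'E'
from h import *
s=observe();print(s['eef_pos'],s['contact_force'],s['grip_width'])
slp(.045);obj([.438,.063],.05,.01,.045)
go([.438,.0627,.14],-12.5);go([.438,.0627,-.020],-12.5)
E
```

```text
[ 0.52023723 -0.3152608   0.1428717 ] [ 1.19724548 -0.68763886  0.70832087] 0.06140565382393184
scene 550 [[-0.052, 0.013, 0.009], [-0.0, 0.046, 0.019], [0.006, 0.083, 0.028]] ((-24.61004066467285, 45.29139709472656), (97.8187255859375, 62.55830001831055), 89.75434112548828)
top 293 [[-0.054, 0.026, 0.009], [-0.013, 0.059, 0.022], [0.003, 0.083, 0.032]] ((-25.848909378051758, 55.19579315185547), (60.04340744018555, 78.31361389160156), 0.28792452812194824)
scene 272 [array([438.8,  64.6]), array([74.6, 32.5]), np.float64(78.1)] mean [0.4427 0.0619 0.022 ] z [0.0119 0.0236 0.0287]
top 270 [array([442.4,  61.4]), array([71.6, 39.1]), np.float64(76.6)] mean [0.4373 0.0628 0.0258] z [0.0171 0.027  0.0322]
dx,dy,dz [ 28.75 -23.9   -9.25] w [ 0.344  0.052 -0.296] dist 38.5 deg 26.2
dx,dy,dz [ 28.75 -29.33   5.79] w [ 0.344  0.052 -0.296] dist 41.5 deg 26.2
```

>>> {"method": "apply_moves", "body": {"targets": [{"dx": 4, "dy": -3.3, "dz": -2.5, "wx": 0.04, "wy": 0.006, "wz": -0.04, "fingers": -0.4}, {"dx": 8, "dy": -6.6, "dz": -4, "wx": 0.1, "wy": 0.015, "wz": -0.08, "fingers": -0.4}, {"dx": 12, "dy": -10, "dz": -5, "wx": 0.15, "wy": 0.022, "wz": -0.13, "fingers": -0.4}, {"dx": 16, "dy": -13.3, "dz": -6, "wx": 0.2, "wy": 0.03, "wz": -0.17, "fingers": -0.4}, {"dx": 20, "dy": -16.6, "dz": -7, "wx": 0.25, "wy": 0.038, "wz": -0.21, "fingers": -0.4}, {"dx": 24, "dy": -20, "dz": -8, "wx": 0.3, "wy": 0.045, "wz": -0.26, "fingers": -0.4}, {"dx": 28.7, "dy": -23.9, "dz": -9.2, "wx": 0.344, "wy": 0.052, "wz": -0.296, "fingers": -0.4}, {"dx": 28.7, "dy": -23.9, "dz": -9.2, "wx": 0.344, "wy": 0.052, "wz": -0.296, "fingers": -0.4}, {"dx": 28.7, "dy": -23.9, "dz": -9.2, "wx": 0.344, "wy": 0.052, "wz": -0.296, "fingers": -0.4}, {"dx": 28.7, "dy": -23.9, "dz": -9.2, "wx": 0.344, "wy": 0.052, "wz": -0.296, "fingers": -0.4}]}}

```text
t: 32.4
eef_pos: [0.4378, 0.0622, 0.1389]
tcp_rot: [2.448, 1.968, -0.002]
contact_force: [1.0, -1.1, -0.2]
grip_width: 0.0614
```

```bash
python3 - <<'E'
from h import *
s=observe();print(s['eef_pos'],s['contact_force'],s['grip_width'])
obj([.438,.063],.05,.01,.045)
go([.438,.0627,-.020],-12.5)
slp(.045,.095)
E
```

```text
[0.43783433 0.06220418 0.13887921] [ 0.9547636  -1.07683768 -0.22170413] 0.061363662118331316
scene 268 [array([439.4,  63.7]), array([74.7, 33. ]), np.float64(79.1)] mean [0.4423 0.0614 0.022 ] z [0.0118 0.0237 0.0287]
dx,dy,dz [ 0.18 -0.07 15.95] w [ 0.001  0.001 -0.001] dist 15.9 deg 0.1
scene 625 [[-0.055, -0.029, 0.008], [-0.004, 0.046, 0.018], [0.005, 0.112, 0.028]] ((-24.59577178955078, 45.28653335571289), (62.436668395996094, 187.3209991455078), 0.1555745154619217)
top 484 [[-0.055, -0.033, 0.009], [-0.016, 0.043, 0.021], [0.003, 0.114, 0.032]] ((-48.735782623291016, 40.408836364746094), (144.19239807128906, 133.97373962402344), 50.396175384521484)
```

>>> {"method": "apply_moves", "body": {"targets": [{"dx": 0.1, "dy": 0, "dz": 4, "wx": 0, "wy": 0, "wz": 0, "fingers": -0.4}, {"dx": 0.1, "dy": 0, "dz": 8, "wx": 0, "wy": 0, "wz": 0, "fingers": -0.4}, {"dx": 0.1, "dy": 0, "dz": 12, "wx": 0, "wy": 0, "wz": 0, "fingers": -0.4}, {"dx": 0.1, "dy": 0, "dz": 14.5, "wx": 0, "wy": 0, "wz": 0, "fingers": -0.4}, {"dx": 0.1, "dy": 0, "dz": 15.9, "wx": 0, "wy": 0, "wz": 0, "fingers": -0.4}, {"dx": 0.1, "dy": 0, "dz": 15.9, "wx": 0, "wy": 0, "wz": 0, "fingers": -0.1}, {"dx": 0.1, "dy": 0, "dz": 15.9, "wx": 0, "wy": 0, "wz": 0, "fingers": 0.2}, {"dx": 0.1, "dy": 0, "dz": 15.9, "wx": 0, "wy": 0, "wz": 0, "fingers": 0.6}, {"dx": 0.1, "dy": 0, "dz": 15.9, "wx": 0, "wy": 0, "wz": 0, "fingers": 0.6}, {"dx": 0.1, "dy": 0, "dz": 15.9, "wx": 0, "wy": 0, "wz": 0, "fingers": 0.6}, {"dx": 0.1, "dy": 0, "dz": 15.9, "wx": 0, "wy": 0, "wz": 0, "fingers": 0.6}]}}

```text
t: 33.7
eef_pos: [0.4396, 0.0629, -0.0174]
tcp_rot: [2.448, 1.964, 0.004]
contact_force: [-0.4, -0.6, 6.1]
grip_width: 0.028
```

```bash
python3 - <<'E'
from h import *
s=observe();print(s['eef_pos'],s['contact_force'],s['grip_width'])
sgo(-.013,-.045,-.017);sgo(-.013,-.045,.08)
E
```

```text
[ 0.43959281  0.06288741 -0.01738393] [-0.39172226 -0.59572764  6.0870583 ] 0.027997399191372674
chk [ 0. -0.  0.] 0.9999999999999999 [ 0.5027 -0.4083  0.0446]
dx,dy,dz [-44.63  16.39  -6.15] w [-0.343 -0.053  0.295] dist 47.9 deg 26.1
chk [ 0. -0.  0.] 0.9999999999999999 [ 0.4739 -0.3919  0.1357]
dx,dy,dz [-43.65  13.26 -15.28] w [-0.343 -0.053  0.295] dist 48.1 deg 26.1
```

>>> {"method": "apply_moves", "body": {"targets": [{"dx": 0, "dy": 0, "dz": -3, "wx": 0, "wy": 0, "wz": 0, "fingers": 0.6}, {"dx": 0, "dy": 0, "dz": -7, "wx": 0, "wy": 0, "wz": 0, "fingers": 0.6}, {"dx": 0, "dy": 0, "dz": -11, "wx": 0, "wy": 0, "wz": 0, "fingers": 0.6}, {"dx": -3, "dy": 1, "dz": -15, "wx": 0, "wy": 0, "wz": 0, "fingers": 0.6}, {"dx": -7, "dy": 2.1, "dz": -18, "wx": -0.04, "wy": -0.006, "wz": 0.035, "fingers": 0.6}, {"dx": -11, "dy": 3.3, "dz": -18, "wx": -0.08, "wy": -0.012, "wz": 0.07, "fingers": 0.6}, {"dx": -15, "dy": 4.5, "dz": -18, "wx": -0.12, "wy": -0.018, "wz": 0.105, "fingers": 0.6}, {"dx": -19, "dy": 5.8, "dz": -18, "wx": -0.16, "wy": -0.025, "wz": 0.14, "fingers": 0.6}, {"dx": -23, "dy": 7, "dz": -18, "wx": -0.2, "wy": -0.031, "wz": 0.175, "fingers": 0.6}, {"dx": -27, "dy": 8.2, "dz": -18, "wx": -0.24, "wy": -0.037, "wz": 0.21, "fingers": 0.6}, {"dx": -31, "dy": 9.4, "dz": -18, "wx": -0.28, "wy": -0.043, "wz": 0.24, "fingers": 0.6}, {"dx": -35, "dy": 10.6, "dz": -18, "wx": -0.32, "wy": -0.049, "wz": 0.275, "fingers": 0.6}, {"dx": -39, "dy": 11.8, "dz": -17, "wx": -0.343, "wy": -0.053, "wz": 0.295, "fingers": 0.6}, {"dx": -42, "dy": 12.8, "dz": -16, "wx": -0.343, "wy": -0.053, "wz": 0.295, "fingers": 0.6}, {"dx": -43.6, "dy": 13.3, "dz": -15.3, "wx": -0.343, "wy": -0.053, "wz": 0.295, "fingers": 0.6}, {"dx": -43.6, "dy": 13.3, "dz": -15.3, "wx": -0.343, "wy": -0.053, "wz": 0.295, "fingers": 0.6}, {"dx": -43.6, "dy": 13.3, "dz": -15.3, "wx": -0.343, "wy": -0.053, "wz": 0.295, "fingers": 0.6}]}}

```text
t: 35.4
eef_pos: [0.4736, -0.3912, 0.134]
tcp_rot: [2.448, 1.424, 0.249]
contact_force: [0.7, -0.1, -0.5]
grip_width: 0.0282
```

```bash
python3 - <<'E'
from h import *
s=observe();print(s['eef_pos'],s['contact_force'],s['grip_width'])
sgo(-.013,-.045,-.017)
d=get_image('scene');p=cloud(d).reshape(-1,3)-C;a=p@SX;b=p@SY;c=p@SN
k=(abs(a+.01)<.05)&(abs(b+.045)<.06)&(c>.04)&(c<.14);q=np.c_[a,b,c][k]
for lo in np.arange(.04,.14,.01):
    j=(q[:,2]>=lo)&(q[:,2]<lo+.01)
    if j.sum():print(round(lo,2),j.sum(),q[j].min(0).round(3),q[j].max(0).round(3))
save(d,'s2.png',(20,160,240,340),3)
E
```

```text
[ 0.47358749 -0.39118434  0.13400772] [ 0.74620544 -0.14358173 -0.48969585] 0.028203493234817165
chk [ 0. -0.  0.] 0.9999999999999999 [ 0.5027 -0.4083  0.0446]
dx,dy,dz [-0.04  0.14  9.56] w [-0.003  0.    -0.   ] dist 9.6 deg 0.2
0.09 105 [-0.029 -0.079  0.094] [ 0.004 -0.006  0.1  ]
0.1 180 [-0.026 -0.08   0.1  ] [ 0.012 -0.006  0.11 ]
0.11 230 [-0.036 -0.08   0.11 ] [ 0.012 -0.006  0.12 ]
0.12 217 [-0.034 -0.079  0.12 ] [ 0.014 -0.007  0.13 ]
0.13 108 [-0.034 -0.055  0.13 ] [ 0.014 -0.032  0.14 ]
```

View pics/s2.png

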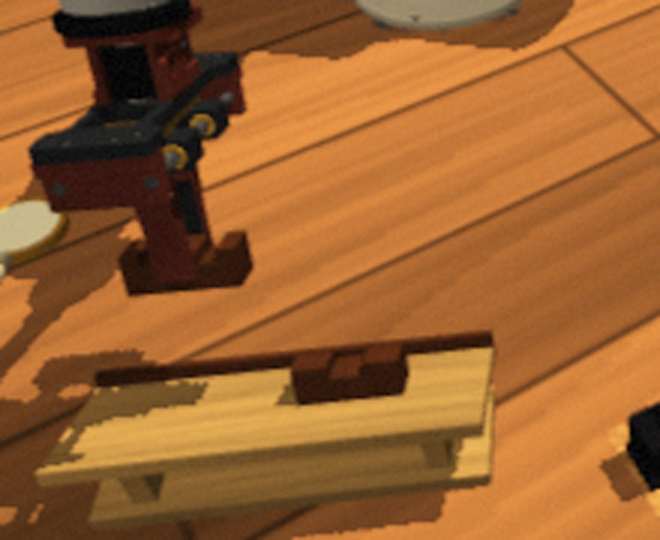

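>>> {"method": "apply_moves", "body": {"targets": [{"dx": 0, "dy": 0.2, "dz": 3, "wx": 0, "wy": 0, "wz": 0, "fingers": 0.6}, {"dx": 0, "dy": 0.2, "dz": 6, "wx": 0, "wy": 0, "wz": 0, "fingers": 0.6}, {"dx": 0, "dy": 0.2, "dz": 8, "wx": 0, "wy": 0, "wz": 0, "fingers": 0.6}, {"dx": 0, "dy": 0.2, "dz": 8.8, "wx": 0, "wy": 0, "wz": 0, "fingers": 0.6}, {"dx": 0, "dy": 0.2, "dz": 9.2, "wx": 0, "wy": 0, "wz": 0, "fingers": 0.6}, {"dx": 0, "dy": 0.2, "dz": 9.2, "wx": 0, "wy": 0, "wz": 0, "fingers": 0.6}]}}

```text
t: 36.05
eef_pos: [0.5031, -0.4078, 0.0497]
tcp_rot: [2.445, 1.424, 0.249]
contact_force: [1.0, -0.6, -0.2]
grip_width: 0.0274
```

>>> {"method": "apply_moves", "body": {"targets": [{"dx": 0, "dy": 0, "dz": 0.2, "wx": 0, "wy": 0, "wz": 0, "fingers": 0.6}, {"dx": 0, "dy": 0, "dz": 0.3, "wx": 0, "wy": 0, "wz": 0, "fingers": 0.6}, {"dx": 0, "dy": 0, "dz": 0.3, "wx": 0, "wy": 0, "wz": 0, "fingers": 0.6}]}}

```text
t: 36.35
eef_pos: [0.5037, -0.4088, 0.0467]
tcp_rot: [2.445, 1.423, 0.249]
contact_force: [0.3, -0.0, -0.2]
grip_width: 0.0278
```

>>> {"method": "apply_moves", "body": {"targets": [{"dx": 0, "dy": 0, "dz": 0.1, "wx": 0, "wy": 0, "wz": 0, "fingers": 0.6}, {"dx": 0, "dy": 0, "dz": 0.2, "wx": 0, "wy": 0, "wz": 0, "fingers": 0.6}, {"dx": 0, "dy": 0, "dz": 0.2, "wx": 0, "wy": 0, "wz": 0, "fingers": 0.6}]}}

```text
t: 36.65
eef_pos: [0.504, -0.4091, 0.0452]
tcp_rot: [2.446, 1.423, 0.249]
contact_force: [-3.8, 2.9, 4.5]
grip_width: 0.0281
```

```bash
python3 - <<'E'
from h import *
s=observe();print(s['eef_pos'],s['contact_force'],s['grip_width'],(s['eef_pos']-C)@SN)
d=get_image('scene');p=cloud(d).reshape(-1,3)-C;a=p@SX;b=p@SY;c=p@SN
k=(a>-.04)&(a<.03)&(abs(b+.045)<.045)&(c>.004)&(c<.06);q=np.c_[a,b,c][k]
for lo in np.arange(0,.06,.006):
    j=(q[:,2]>=lo)&(q[:,2]<lo+.006)
    if j.sum():print(round(lo,3),j.sum(),q[j].min(0).round(3),q[j].max(0).round(3))
E
```

```text
[ 0.50403671 -0.40910611  0.04521538] [-3.76395515  2.90129811  4.46257881] 0.028089093267471887 -0.01693963605596207
0.0 21 [-0.018 -0.076  0.004] [ 0.009 -0.007  0.006]
0.006 88 [-0.022 -0.079  0.006] [ 0.014 -0.007  0.012]
0.012 123 [-0.032 -0.079  0.012] [ 0.015 -0.007  0.018]
0.018 130 [-0.029 -0.079  0.018] [ 0.016 -0.007  0.024]
0.024 197 [-0.031 -0.08   0.024] [ 0.016 -0.007  0.03 ]
0.03 45 [-0.032 -0.056  0.03 ] [ 0.016 -0.033  0.036]
0.036 53 [-0.031 -0.054  0.036] [ 0.016 -0.032  0.042]
0.042 53 [-0.033 -0.055  0.042] [ 0.017 -0.032  0.048]
0.048 56 [-0.031 -0.055  0.048] [ 0.018 -0.033  0.054]
0.054 54 [-0.035 -0.056  0.054] [ 0.019 -0.032  0.06 ]
```

Contact; release and retreat.

>>> {"method": "apply_moves", "body": {"targets": [{"dx": 0, "dy": 0, "dz": -0.1, "wx": 0, "wy": 0, "wz": 0, "fingers": 0.3}, {"dx": 0, "dy": 0, "dz": -0.1, "wx": 0, "wy": 0, "wz": 0, "fingers": 0.2}, {"dx": 0, "dy": 0, "dz": -0.1, "wx": 0, "wy": 0, "wz": 0, "fingers": 0.18}, {"dx": 0, "dy": 0, "dz": -0.1, "wx": 0, "wy": 0, "wz": 0, "fingers": 0.18}, {"dx": 0, "dy": 0, "dz": -0.1, "wx": 0, "wy": 0, "wz": 0, "fingers": 0.18}, {"dx": 0, "dy": 0, "dz": -1, "wx": 0, "wy": 0, "wz": 0, "fingers": 0.18}, {"dx": 0, "dy": 0, "dz": -2, "wx": 0, "wy": 0, "wz": 0, "fingers": 0.1}, {"dx": 0, "dy": 0, "dz": -4, "wx": 0, "wy": 0, "wz": 0, "fingers": -0.2}, {"dx": 0, "dy": 0, "dz": -7, "wx": 0, "wy": 0, "wz": 0, "fingers": -0.4}, {"dx": 0, "dy": 0, "dz": -11, "wx": 0, "wy": 0, "wz": 0, "fingers": -0.4}, {"dx": 8, "dy": 0, "dz": -15, "wx": 0, "wy": 0, "wz": 0, "fingers": -0.4}, {"dx": 13, "dy": -4, "dz": -15, "wx": 0, "wy": 0, "wz": 0, "fingers": -0.4}, {"dx": 18, "dy": -4, "dz": -15, "wx": 0, "wy": 0, "wz": 0, "fingers": -0.4}, {"dx": 22, "dy": -4, "dz": -15, "wx": 0, "wy": 0, "wz": 0, "fingers": -0.4}, {"dx": 22, "dy": -4, "dz": -15, "wx": 0, "wy": 0, "wz": 0, "fingers": -0.4}, {"dx": 22, "dy": -4, "dz": -15, "wx": 0, "wy": 0, "wz": 0, "fingers": -0.4}]}}

```text
t: 38.3
eef_pos: [0.5371, -0.1698, 0.1728]
tcp_rot: [2.442, 1.43, 0.253]
contact_force: [-1.5, 0.4, 0.3]
grip_width: 0.0617
```

```bash
python3 - <<'E'
from h import *
s=observe();print(s['eef_pos'],s['contact_force'],s['grip_width'])
rfix();slp(.045,.041);slp(-.045,.041)
d=get_image('top');bars(d);P=cloud(d);ref=np.load('top.npy')
for t in('piece_box','dish','inkwell'):
    m=masks_of(d,t)[0];p=P[m['pixels']];print(t,round(m['confidence'],2),np.nanmedian(p,0).round(3))
d2=get_image('scene')
cv2.imwrite('pics/f.png',cv2.resize(np.vstack([d['pixels'][100:320,100:540],d2['pixels'][120:360,20:460]])[:,:,::-1],None,fx=1.3,fy=1.3))
E
```

```text
[ 0.53706675 -0.16983117  0.17278728] [-1.46329404  0.39719657  0.34020499] 0.06166367620442489
top ref [194.8   1.4   1.9   0.7] ztop 0.0476
top now [195.4  -1.4  -0.6  -1.3] ztop 0.0472
scene ref [197.8  -1.6  -2.3  -1.8] ztop 0.0456
scene now [197.   -4.6  -4.4  -3.9] ztop 0.0451
scene 544 [[-0.051, 0.013, 0.008], [0.001, 0.047, 0.019], [0.005, 0.083, 0.028]] ((-24.57135772705078, 48.24158477783203), (75.40000915527344, 62.32209777832031), 89.89090728759766)
top 401 [[-0.054, 0.011, 0.009], [-0.013, 0.046, 0.024], [0.004, 0.081, 0.032]] ((-14.853336334228516, 48.3904914855957), (88.6443862915039, 80.8389663696289), 5.123147010803223)
scene 595 [[-0.051, -0.078, 0.008], [0.0, -0.041, 0.02], [0.006, -0.007, 0.028]] ((-23.48647689819336, -44.569766998291016), (76.80345916748047, 64.10853576660156), 89.50785064697266)
top 412 [[-0.055, -0.08, 0.009], [-0.012, -0.044, 0.025], [0.004, -0.009, 0.032]] ((-22.35085678100586, -44.812068939208984), (80.41354370117188, 67.21580505371094), 89.259521484375)
piece_box 0.89 [0.679 0.413 0.115]
dish 0.86 [0.556 0.435 0.121]
inkwell 0.79 [0.435 0.411 0.143]
```

View pics/f.png

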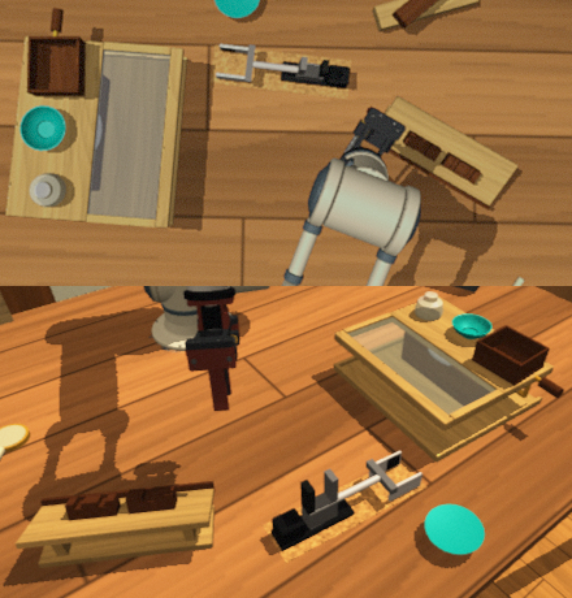

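```bash
python3 -c "
from h import *
s=observe();print(s['t'],s['joint_vel'].round(3));print(job_done())"
```

```text
38.85 [ 0.007  0.     0.001 -0.001 -0.001  0.   ]
the job is handed in; nothing more can be done
None
```

I've finished and handed the job in after about 39 s of robot time. Both bars that were there (the one-notch bar1 and the two-notch bar2) are out of the tray and lying flat on the sloped rest; bar3 was not there. I pulled each out from under the board with the reacher and set it down on the table. I then put the reacher back on its mat and laid each bar on the rest with the fingers.

**Last checks, just before hand-in:**
- **Tray:** it shows empty in the top view.
- **Bars:** they lie end to end about 90 mm apart, top faces about 28–32 mm above the slope. Both sit about 20 mm up from the lip, held by friction, and had not slid.
- **Reacher:** it stands level with the trigger let go, on its starting heading. It is about 2.5 mm to one side of where it began; I left that.
- **Walnut box, dish and inkwell:** each is within about 2 mm of its starting position.
- **Robot:** touching nothing and at rest.

**What disagreed or went wrong on the way:**
- **Fingertip height:** in the images the fingertips end about 26 mm short of the reported tool point. My first finger grasp of bar1, on the table, closed over its top because of this. I went lower and the second grasp held.
- **Grip slackening:** it opened to 56 mm once while carrying the empty reacher, which dropped about 2 mm. I gripped it again and carried on.
- **Second bar:** lifting it from the table showed an unexplained 6 N push, but the grip width read the correct 28 mm.

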